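# Pack the jam jars into the clip-lid tub on the revolving stand

### The arm

A 6-joint arm with a two-finger parallel gripper is mounted at the origin on the work surface. World frame = base frame: x ahead of the robot, y to its left, z up, the work surface at z = 0. Lengths are in m, angles in rad, forces in N, time in s.
With the tool pointing down it reaches from about 0.25 to 0.775 m from the base axis. Payload 4 kg.
Tool frame: the origin (TCP) lies on the centre line of the jaws, within the pads' length; the fingertips stand 8 mm ahead of it and the grasp point (between the pads) lies 11 mm behind it; z points along the fingers, y is the direction in which the jaws open and shut (so a half turn about z gives the same grasp; the last joint's range is limited). The gripper opens to 94 mm and grips with 3 to 60 N. Pads are 16 mm wide; open, the fingers measure 119 mm over their backs; the gripper's body (75 mm by 177 mm) begins 78 mm behind the grasp point.
Start: joints at [-1.255, 0.087, 1.371, -0, 1.684, -0.103], TCP at [0.224, -0.502, 0.214] pointing down, gripper open.
Joint ranges: [-3.1, 3.1], [-0.76, 2.03], [0.27, 2.55], [-1.08, 4.22], [0.17, 2.65], [-2.57, 2.57]. Speed limits (rad/s): [2.79, 2.79, 3.14, 3.14, 3.14, 3.14].

### API

Orientations are given as [roll, pitch, yaw] about the fixed x, y, z axes, in that order (R = Rz(yaw) Ry(pitch) Rx(roll)).
In Python, from bench import * gives the robot as it stands.
- The arm moves only by the tool step_arm, never from a script. Its argument "steps" is a list of rows, each an object of numbers: "jaw": the opening, from 0 (shut) to 1 (fully open); "tx", "ty", "tz": the shift along the tool's x, y, z in m; "ax", "ay", "az": the turn, a rotation vector about the tool's x, y, z in rad. In form: [{"jaw": .., "tx": .., "ty": .., "tz": .., "ax": .., "ay": .., "az": ..}, ...]. A call has 1 to 8 rows; each row is the pose to reach, as a shift and turn from the pose measured when the call began, along the tool's axes at that moment; what a row does not reach only later rows make up. A row lasts 1/10 s, in which the tool goes at most 50 mm and 8.59 degrees, less where a joint would pass 70% of its speed; a pose out of reach is approached as far as the arm can. A call with a gripper value outside its range is refused whole. The fingers move at their own pace and stop on an object; the grip force is fixed at half the most. Time passes only in rows, so rows that repeat a pose let the fingers close. It gives the time, the measured TCP pose, the force and the opening at its end, in the units of the state.
- get_obs(): the state, without advancing time (a new reading comes with each control period).
- snapshot(name): name is "scene" or "top" or "wrist"; returns (picture, depth): 420x560x3 uint8, red, green, blue; 420x560 float32, m along the optical axis (not along the pixel's ray), 0 where there is no reading.
- camera_model(name): a dict with "intrinsics" (3x3 intrinsics, pixels), "k1" (the pictures are not rectified: a ray, as slopes to the right and down, at radius r is drawn at 1 + k1 r^2 times it, then the intrinsics apply), "origin" and "orientation" of the camera in the world. Camera axes: x right, y down, z forward; pixel columns grow to the right and rows downward; lengths in m; the calibration is good to about 2 mm. A picture is of the moment at which its call begins: read the wrist's pose just before it. camera_model takes no time and is no camera call; for the wrist camera it gives the pose at the moment of the call.
- close_job(): hands the job in, once; it reports no verdict.
Trained networks look in the newest picture that a camera, given by its name, has taken for a name from the list of things; names that differ only in an ending like _2 or _b are one class to them, and where a whole thing is asked for, a point or a joint stands for the part that bears it (a point fixed in the world has none). Each returns a list of dicts, best first, with "confidence" (0 to 1); they miss things now and then, are a little off and sometimes report something else, mostly with a low value. They report only what shows in the picture. A call takes as long as a camera call.
- silhouettes(camera, query): "pixels" (420x560 bool, what is visible of it) and "rect" ([left, top, right, bottom] in pixels, round what is visible of it).
The state is a dict: "time": time; "joint_positions": joint angles; "qvel": joint speeds; "joint_torque": joint torques, N m; "tool_pos": TCP position; "ee_rot": TCP orientation; "wrist_force": force on the tool from outside, world axes, zero at the start; "wrist_torque": the same for the moment, N m; "width": finger opening in m.
Only numpy, scipy, OpenCV 4.12 (cv2) and the standard library are available. Lean on these libraries where they do the work, as an engineer would, in place of code of your own. Each camera call takes 0.05 s, during which the arm holds its last target. There are 200 camera calls.

### The job

Turn the revolving stand by its knobbed post until it clicks into its stop (the tub's latch then faces the near right), then stand every little jam jar upright on the floor of the tub. Once they are all in, swing the lid shut, hook the latch's wire loop over the keeper on the lid and press the lever all the way down so that the lid is pulled tight. Do not shift the pepper shaker, the mug or the saucer.

Things in the scene. Friction and masses are not known exactly. Their poses are not given: they have to be found in the camera images.
- turntable (a joint): angle (rad, counter-clockwise from above) of the round wooden turntable, 360 mm across, top 30 mm above the counter; starts at 0.7 to 1.2. At 0 it clicks into its stop (play 0.01) and the tub's latch faces the robot's near right. Within 0.13 of 0 the stop resists with up to 10 N at the post; elsewhere it turns easily; stays where left
- turn_axis (a point): point on the turntable's upright axis of rotation, on its top surface. The stop: a sprung roller in the small black block at the rim drops between two steel studs on the rim
- post_knob (a point): centre of the black cylindrical knob (22 mm across, 34 mm tall, upright) on top of the steel post by which the turntable is turned; the post stands 165 mm from the axis, knob centre 149 mm above the counter, 55 mm out from the tub's side wall
- tub_floor (a point): centre of the inner floor of the white plastic tub fixed on the turntable (a raised grey insert, 70 mm above the counter). x points from the latch side to the lid's hinge side, y towards the post, z up; turns with the turntable. Tub outside 170 (x) x 220 (y) x 95 mm high, walls 4 mm; its rim is 125 mm above the counter
- lid (a joint): angle of the grey lid (170 x 220 x 8 mm) about its hinge along y, at the tub's outer +x wall, 85 mm from the tub's centre, 127 mm above the counter (level of the shut lid's underside): about 1.8 is open, just past upright on its stop; 0 fully tight. Soft-closing: below about 1.5 it sinks shut in some 2 s. Unlatched it rests at 0.04 on a springy gasket at the front rim
- lid_edge (a point): middle of the lid's front edge, on its top face (170 mm from the hinge; with the lid open the keeper stands about 330 mm above the counter); x in the lid's plane from the edge to the hinge, z out of the top face
- keeper (a point): top of the keeper: an upturned steel lip 22 mm wide, 6 mm thick, 6 mm high at the end of a steel tongue that sticks 37 mm out from the middle of the lid's front edge; the loop's bar must lie behind it, on its +x side (towards the lid), where a 45-degree ramp 10 mm high leads the bar into the 7 mm wide seat. Axes as lid_edge
- lever (a joint): angle of the steel latch lever (20 wide, 5 thick, 60 mm long) about its pivot along y: 0 is shut. The lever's angle from hanging straight down, outwards from the tub, is this + 0.4; starts at about 1.95, so pointing out and up. Stays where it is left; with the loop hooked it needs up to 4 N at its tip, passes its centre near 0.2 and stays shut
- lever_pivot (a point): pivot of the latch lever, 31 mm out from the tub's front (-x) wall, 60.5 mm above the tub's underside (90.5 mm above the counter)
- lever_tip (a point): free end of the latch lever, mid width and thickness, 60 mm from its pivot
- bail (a joint): angle of the wire loop on the lever, rad: 0 when latched. The loop's lean from upright, away from the tub, is this angle minus the lever's angle; it swings freely, starts leaning about 0.55 outwards on its stop against the lever (2.55), and past upright it falls towards the lid by itself
- bail_pivot (a point): pivot of the wire loop on the lever, 16 mm from the lever's pivot
- bail_bar (a point): middle of the loop's steel cross bar (5 mm thick, 35 mm long along y), 61 mm from the loop's pivot; it drops behind the keeper
- bail_tab (a point): centre of the black finger tab on the loop (18 wide, 8 thick, 22 mm long), 12 mm beyond the bar: 73 mm from the loop's pivot
- jar1_mid (a point): centre of a small round amber jam jar with a brass-coloured lid, 45 mm across, 50 mm tall, heavy-bottomed (centre 25 mm above its underside), about 110 g; z up when upright. May be absent (None)
- jar2_mid (a point): centre of a small round amber jam jar with a brass-coloured lid, 45 mm across, 50 mm tall, heavy-bottomed (centre 25 mm above its underside), about 110 g; z up when upright. May be absent (None)
- jar3_mid (a point): centre of a small round amber jam jar with a brass-coloured lid, 45 mm across, 50 mm tall, heavy-bottomed (centre 25 mm above its underside), about 110 g; z up when upright. May be absent (None)
- jar4_mid (a point): centre of a small round amber jam jar with a brass-coloured lid, 45 mm across, 50 mm tall, heavy-bottomed (centre 25 mm above its underside), about 110 g; z up when upright. May be absent (None)
- shaker: steel pepper shaker among the jars, 40 mm across, 88 mm tall, origin under its foot; to be left alone
- mug: white mug, 80 mm across, 90 mm tall, origin under its foot; to be left alone
- saucer: white saucer, 120 mm across, origin under its foot; to be left alone

How it is judged:
On the way, in this order (a step that is already met when the one before it is completed fails the run):
1. the stand is turned into its stop, latch facing the near right (value of joint turntable between -0.04 and 0.04 rad), for 0.3 s.
2. every jar stands upright in the tub, the lid still open, the stand still in its stop (all of step 1 and x of jar1_mid in the frame of tub_floor between -0.081 and 0.081 m and y of jar1_mid in the frame of tub_floor between -0.106 and 0.106 m and z of jar1_mid in the frame of tub_floor between 0.012 and 0.04 m and angle between each of jar1_mid, jar2_mid, jar3_mid, jar4_mid's own z axis and vertical below 0.3 rad and x of jar2_mid in the frame of tub_floor between -0.081 and 0.081 m and y of jar2_mid in the frame of tub_floor between -0.106 and 0.106 m and z of jar2_mid in the frame of tub_floor between 0.012 and 0.04 m and x of jar3_mid in the frame of tub_floor between -0.081 and 0.081 m and y of jar3_mid in the frame of tub_floor between -0.106 and 0.106 m and z of jar3_mid in the frame of tub_floor between 0.012 and 0.04 m and x of jar4_mid in the frame of tub_floor between -0.081 and 0.081 m and y of jar4_mid in the frame of tub_floor between -0.106 and 0.106 m and z of jar4_mid in the frame of tub_floor between 0.012 and 0.04 m and value of joint lid above 0.8 rad), for 0.3 s.
3. the lid is down on its gasket (value of joint lid below 0.08 rad), for 0.3 s.
4. the loop's bar lies behind the keeper (x of bail_bar in the frame of keeper above 0.002 m and z of bail_bar in the frame of keeper between -0.009 and 0.01 m and value of joint lid below 0.08 rad), for 0.2 s.
At the end, for the whole second after the job is handed in: The stand is within 0.04 rad of its stop; every jar stands in the tub within 0.3 rad of upright; the loop is behind the keeper, the lever within 0.1 rad of shut and the lid within 0.015 rad of fully tight (all of step 1 and x of jar1_mid in the frame of tub_floor between -0.081 and 0.081 m and y of jar1_mid in the frame of tub_floor between -0.106 and 0.106 m and z of jar1_mid in the frame of tub_floor between 0.012 and 0.04 m and angle between each of jar1_mid, jar2_mid, jar3_mid, jar4_mid's own z axis and vertical below 0.3 rad and x of jar2_mid in the frame of tub_floor between -0.081 and 0.081 m and y of jar2_mid in the frame of tub_floor between -0.106 and 0.106 m and z of jar2_mid in the frame of tub_floor between 0.012 and 0.04 m and x of jar3_mid in the frame of tub_floor between -0.081 and 0.081 m and y of jar3_mid in the frame of tub_floor between -0.106 and 0.106 m and z of jar3_mid in the frame of tub_floor between 0.012 and 0.04 m and x of jar4_mid in the frame of tub_floor between -0.081 and 0.081 m and y of jar4_mid in the frame of tub_floor between -0.106 and 0.106 m and z of jar4_mid in the frame of tub_floor between 0.012 and 0.04 m and x of bail_bar in the frame of keeper above 0.002 m and z of bail_bar in the frame of keeper between -0.009 and 0.01 m and value of joint lid below 0.015 rad and value of joint lever below 0.1 rad and velocity of joint lever below 0.1 rad/s); the robot touches nothing.
It fails at once if the shaker, the mug or the saucer is shifted by more than 5 cm (distance of any of shaker, mug, saucer from where it was at the start of the episode above 0.05 m).
Of jar1, jar2, jar3, jar4 only 3 to 4 are there at a start; the rules pass over those that are not, and their reading is None.
At some moment in a run one of jar1, jar2, jar3, jar4 may be knocked a few centimetres aside while the robot is not near it.
It also fails if it takes over 210 s, if anything falls off the work surface, if the arm or the gripper's body presses on something with over 40 N, if the wrist force passes 120 N, or if a joint passes its speed limit or range.

## Working session

There is one attempt and no reset: what is moved stays moved. The work goes in short steps, Python scripts to look and compute and a tool call to move; the robot and the scene stay as the last step left them, time stands still between calls to the robot, and variables do not carry over. Pictures are saved under pics/ and viewed, about 12 in all and at most 16, crops included, and the job is handed in when it is done.

Besides the shell and the picture viewer there is one more tool, called in YAML: its name, and indented under it one key for each argument. step_arm: Moves the arm, as the interface text tells. Its arguments: {"type":"object","properties":{"steps":{"type":"array"}},"required":["steps"]}

```bash
ls; mkdir -p pics; cat > h.py <<'E'
from bench import *
import numpy as np, cv2
from scipy.spatial.transform import Rotation as R
def cam(n):
    m=camera_model(n); K=np.array(m["intrinsics"]); o=np.array(m["orientation"])
    Rm=o if o.shape==(3,3) else R.from_euler('xyz',o).as_matrix()
    return K,m["k1"],np.array(m["origin"]),Rm
def cloud(n,d,m=None):
    K,k1,o,Rm=m or cam(n)
    v,u=np.mgrid[:420,:560]; dd=np.array([k1,0,0,0,0.])
    p=cv2.undistortPoints(np.stack([u,v],-1).reshape(-1,1,2).astype(np.float64),K,dd).reshape(420,560,2)
    P=np.dstack([p*d[...,None],d])
    return P@Rm.T+o
def proj(n,pts,m=None):
    K,k1,o,Rm=m or cam(n)
    c=(np.atleast_2d(pts)-o)@Rm
    return cv2.projectPoints(c,np.zeros(3),np.zeros(3),K,np.array([k1,0,0,0,0.]))[0].reshape(-1,2)
def save(img,name,s=1.4):
    cv2.imwrite('pics/'+name,cv2.resize(img[...,::-1],None,fx=s,fy=s))
def T():
    o=get_obs(); return np.array(o["tool_pos"]),R.from_euler('xyz',o["ee_rot"])
def to(p,rpy=None):
    "shift and turn in tool axes to reach world p, rpy"
    t,q=T(); s=q.inv().apply(np.array(p)-t)
    a=(q.inv()*R.from_euler('xyz',rpy)).as_rotvec() if rpy is not None else np.zeros(3)
    return s.round(4),a.round(4)
E
python3 - <<'E'
from h import *
print(get_obs())
for n in ["scene","top"]:
    print(n,camera_model(n))
    im,d=snapshot(n); np.savez(f'{n}0.npz',im=im,d=d); save(im,n+'0.png')
    P=cloud(n,d)
    for q in ["jar1_mid","shaker","mug","saucer","post_knob","lever","bail_tab","tub_floor","lid","turntable","keeper"]:
        for r in silhouettes(n,q)[:5]:
            m=r["pixels"]&(d>0); 
            if m.sum()<4: continue
            pp=P[m]; print(n,q,round(r["confidence"],2),np.array(r["rect"]).round(),np.median(pp,0).round(3),pp.min(0).round(3),pp.max(0).round(3))
E
```

```text
pics
{'time': 0.0, 'joint_positions': array([-1.25508778e+00,  8.79522331e-02,  1.37223028e+00,  2.15691805e-06,
        1.68361813e+00, -1.03113794e-01]), 'qvel': array([ 0.00043034, -0.00133443, -0.00154526, -0.00156012, -0.00084896,
        0.00037684]), 'joint_torque': array([-5.51946250e-04, -3.40180421e+01, -3.02427578e+01,  7.15322443e-02,
        3.27354600e-02, -1.69367786e-04]), 'tool_pos': array([ 0.22350005, -0.50195867,  0.21231785]), 'ee_rot': array([-3.13939661e+00, -2.29403061e-04,  4.18822332e-01]), 'wrist_force': array([ 0.3711679 , -0.13465242,  0.0962911 ]), 'wrist_torque': array([ 0.01212661, -0.0038712 , -0.01579633]), 'width': 0.09366706332691226}
scene {'intrinsics': array([[530.28969858,   0.        , 288.20198997],
       [  0.        , 530.28969858, 212.76532553],
       [  0.        ,   0.        ,   1.        ]]), 'k1': -0.1637936955278943, 'origin': array([1.18498731, 0.58936204, 1.03464396]), 'orientation': array([-2.39342779, -0.01101822,  2.29021304])}
scene jar1_mid 0.59 [227. 157. 241. 179.] [ 0.459 -0.241  0.043] [ 0.43  -0.272 -0.001] [ 0.474 -0.2
[... 2842 characters left out ...]
148. 177. 245. 273.] [0.505 0.196 0.237] [ 0.41   0.108 -0.002] [0.645 0.364 0.33 ]
top bail_tab 0.43 [290. 145. 313. 157.] [ 0.69  -0.019  0.158] [ 0.675 -0.042 -0.002] [0.748 0.015 0.171]
top tub_floor 0.81 [148. 133. 322. 278.] [0.568 0.111 0.071] [ 0.403 -0.072 -0.004] [0.761 0.288 0.33 ]
top lid 0.91 [150. 176. 240. 269.] [0.504 0.196 0.237] [ 0.41   0.108 -0.002] [0.644 0.352 0.33 ]
top turntable 0.94 [151. 136. 322. 275.] [0.569 0.111 0.071] [ 0.405 -0.073 -0.003] [0.774 0.295 0.33 ]
top keeper 0.59 [151. 177. 246. 272.] [0.504 0.195 0.238] [0.415 0.106 0.001] [0.609 0.288 0.33 ]
top keeper 0.24 [425. 200. 450. 224.] [ 0.574 -0.36   0.049] [ 0.554 -0.397 -0.003] [ 0.608 -0.342  0.056]
```

View pics/top0.png

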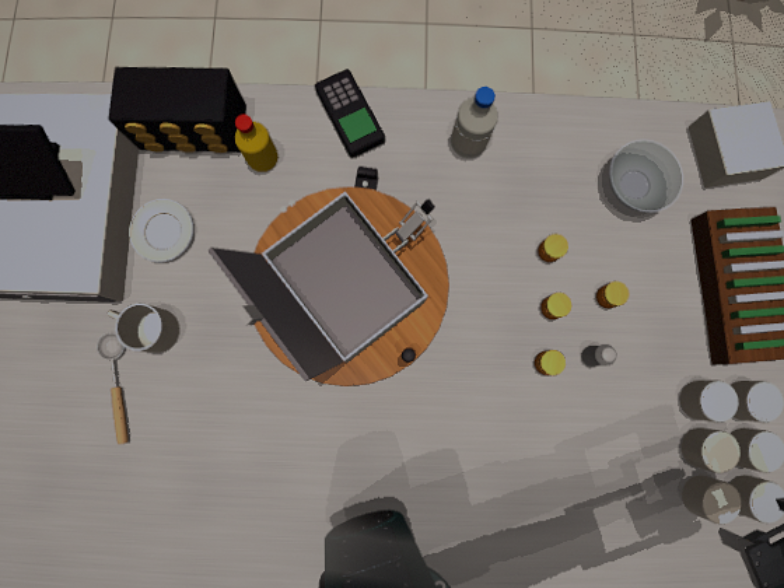

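View pics/scene0.png

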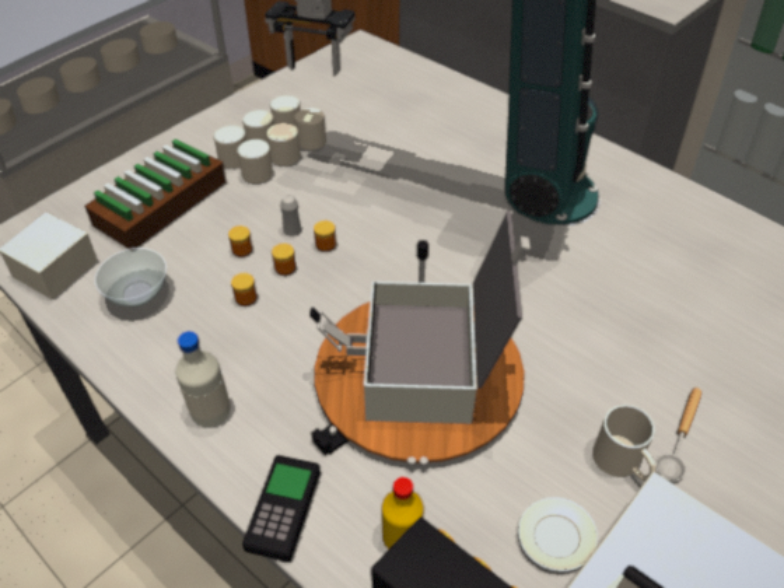

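```bash
python3 - <<'E'
from h import *
from scipy.optimize import least_squares
z=np.load('top0.npz'); im,d=z['im'],z['d']; P=cloud("top",d)
hsv=cv2.cvtColor(im,cv2.COLOR_RGB2HSV)
m=(abs(P[...,2]-.03)<.01)&(hsv[...,1]>110)&(P[...,0]>.3)&(P[...,1]>-.15)&(P[...,1]<.4)
m=cv2.morphologyEx(m.astype(np.uint8),cv2.MORPH_OPEN,np.ones((3,3)))
pts=P[m>0]; print(len(pts),np.median(pts[:,2]))
c=np.median(pts,0)[:2]
a=np.arctan2(*(pts[:,:2]-c).T); r=np.hypot(*(pts[:,:2]-c).T)
E_=[]
for k in np.linspace(-np.pi,np.pi,60):
    s=abs(a-k)<.05
    if s.sum() and r[s].max()>.16: E_.append(pts[s][r[s].argmax()])
E_=np.array(E_)
f=least_squares(lambda p:np.hypot(*(E_[:,:2]-p[:2]).T)-.18,c,loss='soft_l1',f_scale=.003); print('axis',f.x,len(E_),abs(f.fun).mean())
# knob: dark pixels near
for n in["top","scene"]:
    z=np.load(n+'0.npz'); im,d=z['im'],z['d']; Q=cloud(n,d)
    rr=np.hypot(Q[...,0]-f.x[0],Q[...,1]-f.x[1])
    mm=(abs(rr-.165)<.025)&(Q[...,2]>.13)&(Q[...,2]<.18)&(im.max(2)<70)&(Q[...,0]<.56)&(Q[...,1]<.1)
    q=Q[mm]; print(n,len(q),q.min(0).round(3),q.max(0).round(3)); t=q[q[:,2]>.158]; print(t.mean(0),len(t)); 
    k=t.mean(0)[:2]-f.x; print('phi',np.arctan2(k[1],k[0]),np.hypot(*k))
    y=cv2.inRange(cv2.cvtColor(im,cv2.COLOR_RGB2HSV),(18,120,100),(35,255,255))
    nn,l,st,ce=cv2.connectedComponentsWithStats(y)
    for i in range(1,nn):
        if st[i,4]>30:
            g=Q[l==i]; g=g[abs(g[:,2]-.05)<.008]
            if len(g): print('jar',ce[i].round(),np.median(g,0).round(3),len(g),((g.max(0)+g.min(0))/2).round(3),(g.max(0)-g.min(0)).round(3))
    s=[r for r in silhouettes(n,"post_knob")][:0]
E
```

```text
5677 0.030928405653273927
axis [0.58415339 0.1065073 ] 30 0.02477593348360252
top 82 [ 0.444 -0.006  0.135] [0.463 0.014 0.17 ]
[0.45427155 0.00402477 0.16623297] 77
phi -2.4735677751666394 0.16544473491626968
jar [397. 175.] [ 0.658 -0.258  0.051] 220 [ 0.658 -0.258  0.049] [0.042 0.041 0.013]
jar [440. 209.] [ 0.576 -0.366  0.05 ] 224 [ 0.576 -0.366  0.051] [0.04  0.044 0.011]
jar [399. 217.] [ 0.553 -0.262  0.051] 235 [ 0.553 -0.262  0.05 ] [0.04  0.041 0.01 ]
jar [394. 259.] [ 0.451 -0.251  0.05 ] 249 [ 0.452 -0.25   0.05 ] [0.041 0.043 0.01 ]
scene 89 [ 0.449 -0.002  0.132] [0.464 0.017 0.169]
[0.4575787  0.00770678 0.16467818] 41
phi -2.4788115050485975 0.1605698964024959
jar [231. 163.] [ 0.455 -0.246  0.05 ] 138 [ 0.452 -0.247  0.049] [0.043 0.044 0.014]
jar [170. 167.] [ 0.577 -0.364  0.049] 141 [ 0.576 -0.366  0.048] [0.041 0.046 0.012]
jar [202. 180.] [ 0.554 -0.259  0.05 ] 153 [ 0.553 -0.26   0.049] [0.043 0.041 0.014]
jar [173. 201.] [ 0.66  -0.254  0.051] 169 [ 0.659 -0.256  0.049] [0.042 0.043 0.014]
jar [285. 368.] [0.849 0.283 0.052] 32 [0.849 0.281 0.05 ] [0.004 0.026 0.014]
```

```bash
python3 - <<'E'
from h import *
ax=np.array([.584,.1065])
z=np.load('top0.npz'); im,d=z['im'],z['d']; P=cloud("top",d)
for nm,(u,v) in dict(block=(262,127),studA=(207,148)).items():
    w=P[v-7:v+8,u-10:u+11].reshape(-1,3); c=im[v-7:v+8,u-10:u+11].reshape(-1,3).astype(int)
    s=(c.max(1)<60) if nm=='block' else ((c.min(1)>120)&(w[:,2]>.01))
    q=w[s]; k=q.mean(0)[:2]-ax; print(nm,s.sum(),q.mean(0).round(3),np.arctan2(k[1],k[0]),np.hypot(*k))
z=np.load('scene0.npz'); im,d=z['im'],z['d']; P=cloud("scene",d)
u,v=298,329; w=P[v-6:v+7,u-9:u+10].reshape(-1,3); c=im[v-6:v+7,u-9:u+10].reshape(-1,3).astype(int)
q=w[c.min(1)>150]; k=q.mean(0)[:2]-ax; print('studs',len(q),q.mean(0),np.arctan2(k[1],k[0]),np.hypot(*k))
print(T()[0],to([.4545,.0045,.212],[np.pi,0,.667]))
E
```

```text
block 193 [0.78  0.082 0.026] -0.12441418719776917 0.19739458045083386
studA 38 [0.72  0.224 0.031] 0.7128207266297971 0.18027249171986975
studs 26 [0.71825979 0.22476807 0.02958428] 0.7221560771058458 0.17892184897510763
[ 0.22366684 -0.5024843   0.2134711 ] (array([ 0.417 , -0.3693,  0.0015]), array([ 0.    , -0.    , -0.2482]))
```

step_arm:
  steps:
    - {"jaw": 1,"tx": 0.417,"ty": -0.369,"tz": 0,"az": -0.248}
    - {"jaw": 1,"tx": 0.417,"ty": -0.369,"tz": 0,"az": -0.248}
    - {"jaw": 1,"tx": 0.417,"ty": -0.369,"tz": 0,"az": -0.248}
    - {"jaw": 1,"tx": 0.417,"ty": -0.369,"tz": 0,"az": -0.248}
    - {"jaw": 1,"tx": 0.417,"ty": -0.369,"tz": 0,"az": -0.248}
    - {"jaw": 1,"tx": 0.417,"ty": -0.369,"tz": 0,"az": -0.248}
    - {"jaw": 1,"tx": 0.417,"ty": -0.369,"tz": 0,"az": -0.248}
    - {"jaw": 1,"tx": 0.417,"ty": -0.369,"tz": 0,"az": -0.248}

```text
invalid input
```

```bash
python3 - <<'E'
from h import *
print(get_obs()["time"],T()[0],to([.4545,.0045,.212],[np.pi,0,.667]))
E
```

```text
1.3 [ 0.22366684 -0.5024843   0.2134711 ] (array([ 0.417 , -0.3693,  0.0015]), array([ 0.    , -0.    , -0.2482]))
```

step_arm:
  steps:
    - {"jaw": 1,"tx": 0.417,"ty": -0.369,"tz": 0,"ax": 0,"ay": 0,"az": -0.248}
    - {"jaw": 1,"tx": 0.417,"ty": -0.369,"tz": 0,"ax": 0,"ay": 0,"az": -0.248}
    - {"jaw": 1,"tx": 0.417,"ty": -0.369,"tz": 0,"ax": 0,"ay": 0,"az": -0.248}
    - {"jaw": 1,"tx": 0.417,"ty": -0.369,"tz": 0,"ax": 0,"ay": 0,"az": -0.248}
    - {"jaw": 1,"tx": 0.417,"ty": -0.369,"tz": 0,"ax": 0,"ay": 0,"az": -0.248}
    - {"jaw": 1,"tx": 0.417,"ty": -0.369,"tz": 0,"ax": 0,"ay": 0,"az": -0.248}
    - {"jaw": 1,"tx": 0.417,"ty": -0.369,"tz": 0,"ax": 0,"ay": 0,"az": -0.248}
    - {"jaw": 1,"tx": 0.417,"ty": -0.369,"tz": 0,"ax": 0,"ay": 0,"az": -0.248}

```text
time: 2.1
tool_pos: [0.39, -0.1367, 0.2139]
ee_rot: [3.14, -0.001, 0.666]
wrist_force: [1.3, -0.4, -0.3]
width: 0.0942
```

```bash
python3 - <<'E'
from h import *
print(get_obs()["time"],T()[0],to([.4545,.0045,.212],[np.pi,0,.667]))
E
```

```text
2.1 [ 0.38996682 -0.13666     0.21386066] (array([ 0.138 , -0.0711,  0.0018]), array([ 0.0014, -0.0005, -0.0007]))
```

Reach above the knob, then descend to TCP z 0.138, then shut.

step_arm:
  steps:
    - {"jaw": 1,"tx": 0.138,"ty": -0.071,"tz": 0,"ax": 0,"ay": 0,"az": 0}
    - {"jaw": 1,"tx": 0.138,"ty": -0.071,"tz": 0,"ax": 0,"ay": 0,"az": 0}
    - {"jaw": 1,"tx": 0.138,"ty": -0.071,"tz": 0,"ax": 0,"ay": 0,"az": 0}
    - {"jaw": 1,"tx": 0.138,"ty": -0.071,"tz": 0,"ax": 0,"ay": 0,"az": 0}
    - {"jaw": 1,"tx": 0.138,"ty": -0.071,"tz": 0,"ax": 0,"ay": 0,"az": 0}
    - {"jaw": 1,"tx": 0.138,"ty": -0.071,"tz": 0.04,"ax": 0,"ay": 0,"az": 0}
    - {"jaw": 1,"tx": 0.138,"ty": -0.071,"tz": 0.076,"ax": 0,"ay": 0,"az": 0}
    - {"jaw": 1,"tx": 0.138,"ty": -0.071,"tz": 0.076,"ax": 0,"ay": 0,"az": 0}

```text
time: 2.9
tool_pos: [0.4503, 0.0031, 0.1325]
ee_rot: [-3.135, 0.008, 0.664]
wrist_force: [-0.2, -0.0, -0.3]
width: 0.094
```

step_arm:
  steps:
    - {"jaw": 0.1,"tx": 0,"ty": 0,"tz": 0,"ax": 0,"ay": 0,"az": 0}
    - {"jaw": 0.1,"tx": 0,"ty": 0,"tz": 0,"ax": 0,"ay": 0,"az": 0}
    - {"jaw": 0.1,"tx": 0,"ty": 0,"tz": 0,"ax": 0,"ay": 0,"az": 0}
    - {"jaw": 0.1,"tx": 0,"ty": 0,"tz": 0,"ax": 0,"ay": 0,"az": 0}
    - {"jaw": 0.1,"tx": 0,"ty": 0,"tz": 0,"ax": 0,"ay": 0,"az": 0}
    - {"jaw": 0.1,"tx": 0,"ty": 0,"tz": 0,"ax": 0,"ay": 0,"az": 0}

```text
time: 3.5
tool_pos: [0.4506, 0.0032, 0.1331]
ee_rot: [-3.136, 0.008, 0.664]
wrist_force: [-0.2, -0.2, -0.1]
width: 0.0497
```

```bash
cat >> h.py <<'E'
AX=np.array([.584,.1065])
def arc(tot,n,r=.165):
    "rows turning the knob by tot (clockwise negative) about AX from now"
    t,q=T(); k=t[:2]-AX; 
    for i in range(1,n+1):
        g=tot*i/n; p=np.r_[AX+R.from_rotvec([0,0,g]).as_matrix()[:2,:2]@k,t[2]]
        a=(q.inv()*R.from_rotvec([0,0,g])*q).as_rotvec()
        print(q.inv().apply(p-t).round(3),a.round(3))
E
python3 - <<'E'
from h import *
t=T()[0]; k=t[:2]-AX; print(t,np.arctan2(k[1],k[0]),np.hypot(*k)); arc(-.45,8)
E
```

```text
[0.45061036 0.00315443 0.13305092] -2.482429713720336 0.16873974987921497
[ 0.    -0.009  0.   ] [0.    0.    0.056]
[ 0.001 -0.019  0.   ] [0.001 0.001 0.112]
[ 0.003 -0.028  0.   ] [0.001 0.001 0.169]
[ 0.004 -0.038  0.   ] [0.002 0.001 0.225]
[ 0.007 -0.047  0.   ] [0.002 0.002 0.281]
[ 0.01  -0.056  0.   ] [0.003 0.002 0.337]
[ 0.013 -0.065  0.   ] [0.003 0.002 0.394]
[ 0.017 -0.073  0.   ] [0.003 0.002 0.45 ]
```

step_arm:
  steps:
    - {"jaw": 0.1,"tx": 0,"ty": 0,"tz": 0,"ax": 0,"ay": 0,"az": 0}
    - {"jaw": 0.1,"tx": 0,"ty": 0,"tz": 0,"ax": 0,"ay": 0,"az": 0}
    - {"jaw": 0.1,"tx": 0,"ty": 0,"tz": 0,"ax": 0,"ay": 0,"az": 0}
    - {"jaw": 0.1,"tx": 0,"ty": 0,"tz": 0,"ax": 0,"ay": 0,"az": 0}
    - {"jaw": 0.1,"tx": 0,"ty": 0,"tz": 0,"ax": 0,"ay": 0,"az": 0}

```text
time: 4.0
tool_pos: [0.4507, 0.003, 0.133]
ee_rot: [-3.137, 0.008, 0.664]
wrist_force: [0.0, -0.4, -0.9]
width: 0.0215
```

step_arm:
  steps:
    - {"jaw": 0.1,"tx": 0,"ty": -0.009,"tz": 0,"ax": 0,"ay": 0,"az": 0.056}
    - {"jaw": 0.1,"tx": 0.001,"ty": -0.019,"tz": 0,"ax": 0,"ay": 0,"az": 0.112}
    - {"jaw": 0.1,"tx": 0.003,"ty": -0.028,"tz": 0,"ax": 0,"ay": 0,"az": 0.169}
    - {"jaw": 0.1,"tx": 0.004,"ty": -0.038,"tz": 0,"ax": 0,"ay": 0,"az": 0.225}
    - {"jaw": 0.1,"tx": 0.007,"ty": -0.047,"tz": 0,"ax": 0,"ay": 0,"az": 0.281}
    - {"jaw": 0.1,"tx": 0.01,"ty": -0.056,"tz": 0,"ax": 0,"ay": 0,"az": 0.337}
    - {"jaw": 0.1,"tx": 0.013,"ty": -0.065,"tz": 0,"ax": 0,"ay": 0,"az": 0.394}
    - {"jaw": 0.1,"tx": 0.017,"ty": -0.073,"tz": 0,"ax": 0,"ay": 0,"az": 0.45}

```text
time: 4.8
tool_pos: [0.4174, 0.0707, 0.133]
ee_rot: [-3.141, 0.013, 0.211]
wrist_force: [-4.6, -2.3, 1.7]
width: 0.0215
```

```bash
python3 - <<'E'
from h import *
o=get_obs(); t=T()[0]; k=t[:2]-AX; print(o['width'],o['wrist_force'],t,np.arctan2(k[1],k[0]),np.hypot(*k)); arc(-.30,8)
E
```

```text
0.021472615048421507 [-4.58231159 -2.30378154  1.73641998] [0.41736783 0.07070158 0.13304999] -2.929974200864983 0.17043417190391358
[ 0.    -0.006  0.   ] [0.    0.    0.037]
[ 0.    -0.013  0.   ] [0.001 0.    0.075]
[ 0.001 -0.019 -0.   ] [0.001 0.    0.112]
[ 0.002 -0.025 -0.   ] [0.002 0.    0.15 ]
[ 0.003 -0.032 -0.   ] [0.002 0.    0.187]
[ 0.004 -0.038 -0.   ] [0.003 0.    0.225]
[ 0.006 -0.044 -0.   ] [0.003 0.    0.262]
[ 0.008 -0.05  -0.   ] [0.004 0.    0.3  ]
```

step_arm:
  steps:
    - {"jaw": 0.1,"tx": 0,"ty": -0.006,"tz": 0,"ax": 0,"ay": 0,"az": 0.037}
    - {"jaw": 0.1,"tx": 0.001,"ty": -0.013,"tz": 0,"ax": 0,"ay": 0,"az": 0.075}
    - {"jaw": 0.1,"tx": 0.002,"ty": -0.019,"tz": 0,"ax": 0,"ay": 0,"az": 0.112}
    - {"jaw": 0.1,"tx": 0.003,"ty": -0.025,"tz": 0,"ax": 0,"ay": 0,"az": 0.15}
    - {"jaw": 0.1,"tx": 0.004,"ty": -0.032,"tz": 0,"ax": 0,"ay": 0,"az": 0.187}
    - {"jaw": 0.1,"tx": 0.005,"ty": -0.038,"tz": 0,"ax": 0,"ay": 0,"az": 0.225}
    - {"jaw": 0.1,"tx": 0.007,"ty": -0.044,"tz": 0,"ax": 0,"ay": 0,"az": 0.262}
    - {"jaw": 0.1,"tx": 0.009,"ty": -0.05,"tz": 0,"ax": 0,"ay": 0,"az": 0.3}

```text
time: 5.6
tool_pos: [0.4132, 0.1151, 0.1328]
ee_rot: [3.122, 0.018, -0.092]
wrist_force: [-7.7, -28.1, 6.7]
width: 0.0219
```

```bash
python3 - <<'E'
from h import *
o=get_obs(); t=T()[0]; k=t[:2]-AX; print(o['width'],o['wrist_force'],t,np.arctan2(k[1],k[0]),np.hypot(*k)); arc(-.16,8)
im,d=snapshot("top"); P=cloud("top",d)
x=im[70:320,130:450]
save(x,'top1.png',2.4)
v,u=np.mgrid[:420,:560]; rr=P[...,:2]-AX; rad=np.hypot(rr[...,0],rr[...,1])
m=(abs(rad-.18)<.012)&(im.min(2)>140)&(abs(P[...,2]-.03)<.012)
print([ (a.round(3)) for a in P[m][:40:3]])
E
```

```text
0.021880144211340567 [ -7.6901672  -28.14469345   6.66830149] [0.41324276 0.11505094 0.13282062] 3.091557839278731 0.1709712029598566
[-0.    -0.003 -0.   ] [ 0.   -0.    0.02]
[-0.    -0.007 -0.   ] [ 0.001 -0.001  0.04 ]
[-0.   -0.01 -0.  ] [ 0.001 -0.001  0.06 ]
[-0.    -0.014 -0.   ] [ 0.001 -0.002  0.08 ]
[ 0.    -0.017 -0.   ] [ 0.002 -0.002  0.1  ]
[ 0.   -0.02 -0.  ] [ 0.002 -0.002  0.12 ]
[ 0.001 -0.024 -0.   ] [ 0.002 -0.003  0.14 ]
[ 0.001 -0.027 -0.001] [ 0.003 -0.003  0.16 ]
[array([0.768, 0.114, 0.032]), array([0.769, 0.086, 0.029]), array([0.765, 0.114, 0.032]), array([0.767, 0.094, 0.029]), array([0.767, 0.084, 0.029]), array([0.763, 0.114, 0.03 ]), array([0.762, 0.106, 0.033]), array([0.765, 0.091, 0.027]), array([0.76 , 0.117, 0.03 ]), array([0.76 , 0.109, 0.033]), array([0.761, 0.091, 0.031]), array([0.758, 0.096, 0.03 ])]
```

View pics/top1.png

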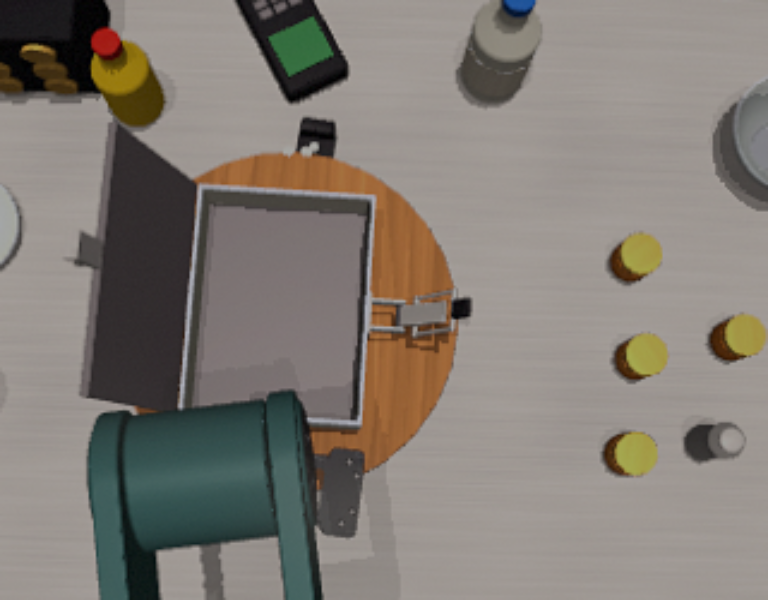

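```bash
python3 - <<'E'
from h import *
o=get_obs(); print(o['time'],o['wrist_force'],T()[0],o['ee_rot'])
im,d=snapshot("scene"); save(im[100:300,180:420],'sc1.png',3)
P=cloud("scene",d)
ls=silhouettes("scene","lid")
for r in ls[:2]:
    q=P[r["pixels"]&(d>0)]; print(r["confidence"],q.min(0),q.max(0))
E
```

```text
5.65 [ -7.90411648 -18.5776239    6.17130764] [0.41329363 0.11536622 0.1327967 ] [ 3.12191411  0.01769923 -0.09377247]
0.84 [ 0.29148783  0.0947217  -0.00219186] [0.69585522 0.2557216  0.33001534]
0.69 [ 0.31463558 -0.15524823 -0.00387943] [0.76643077 0.2891259  0.33001534]
```

View pics/sc1.png

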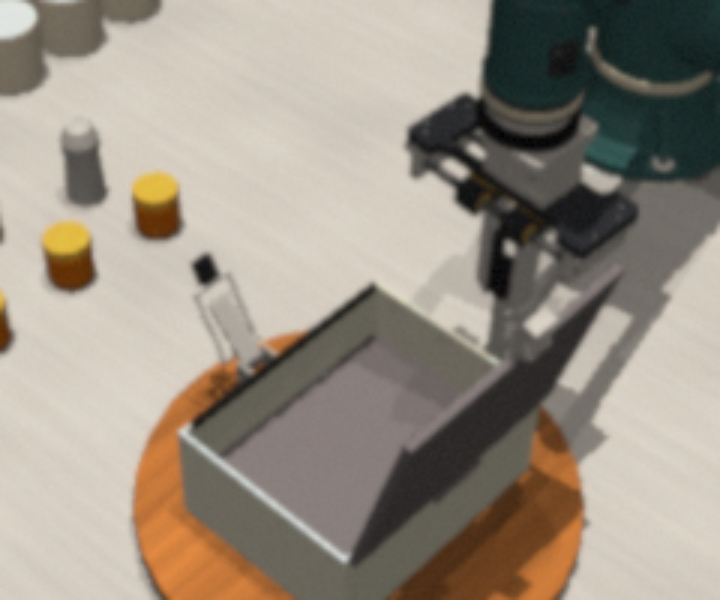

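step_arm:
  steps:
    - {"jaw": 0.1,"tx": 0,"ty": -0.003,"tz": 0,"ax": 0,"ay": 0,"az": 0.02}
    - {"jaw": 0.1,"tx": 0.001,"ty": -0.007,"tz": 0,"ax": 0,"ay": 0,"az": 0.04}
    - {"jaw": 0.1,"tx": 0.001,"ty": -0.01,"tz": 0,"ax": 0,"ay": 0,"az": 0.06}
    - {"jaw": 0.1,"tx": 0.002,"ty": -0.014,"tz": 0,"ax": 0,"ay": 0,"az": 0.08}
    - {"jaw": 0.1,"tx": 0.003,"ty": -0.016,"tz": 0,"ax": 0,"ay": 0,"az": 0.1}

```text
time: 6.25
tool_pos: [0.4148, 0.1313, 0.1328]
ee_rot: [3.121, 0.023, -0.194]
wrist_force: [-10.9, -1.6, 6.4]
width: 0.0214
```

step_arm:
  steps:
    - {"jaw": 0.1,"tx": 0,"ty": 0,"tz": 0,"ax": 0,"ay": 0,"az": 0.0}
    - {"jaw": 0.1,"tx": 0,"ty": 0,"tz": 0,"ax": 0,"ay": 0,"az": 0.0}

```text
time: 6.45
tool_pos: [0.4148, 0.1313, 0.1328]
ee_rot: [3.122, 0.023, -0.194]
wrist_force: [-1.6, -1.7, 0.5]
width: 0.0216
```

```bash
python3 - <<'E'
from h import *
o=get_obs(); t=T()[0]; k=t[:2]-AX; print(o['width'],o['wrist_force'],t,np.arctan2(k[1],k[0]),np.hypot(*k))
im,d=snapshot("top"); P=cloud("top",d)
hue=im[110:150,190:290]; save(hue,'stop.png',7)
E
```

```text
0.021580917252569512 [-1.58613356 -1.6849703   0.49220551] [0.4147808  0.13129005 0.1328291 ] 2.9961307101108257 0.17102539339271358
```

View pics/stop.png

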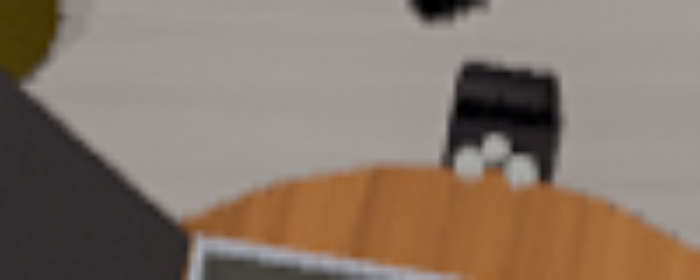

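step_arm:
  steps:
    - {"jaw": 0.8,"tx": 0,"ty": 0,"tz": 0,"ax": 0,"ay": 0,"az": 0}
    - {"jaw": 0.8,"tx": 0,"ty": 0,"tz": 0,"ax": 0,"ay": 0,"az": 0}
    - {"jaw": 0.8,"tx": 0,"ty": 0,"tz": 0,"ax": 0,"ay": 0,"az": 0}
    - {"jaw": 0.8,"tx": 0,"ty": 0,"tz": -0.03,"ax": 0,"ay": 0,"az": 0}
    - {"jaw": 0.8,"tx": 0,"ty": 0,"tz": -0.07,"ax": 0,"ay": 0,"az": 0}
    - {"jaw": 0.8,"tx": 0,"ty": 0,"tz": -0.11,"ax": 0,"ay": 0,"az": 0}
    - {"jaw": 0.8,"tx": 0,"ty": 0,"tz": -0.11,"ax": 0,"ay": 0,"az": 0}

```text
time: 7.2
tool_pos: [0.4205, 0.1336, 0.2492]
ee_rot: [3.126, 0.012, -0.194]
wrist_force: [-0.6, 0.1, 1.3]
width: 0.0732
```

```bash
cat >> h.py <<'E'
def jars():
    im,d=snapshot("top"); P=cloud("top",d); out=[]
    y=cv2.inRange(cv2.cvtColor(im,cv2.COLOR_RGB2HSV),(18,120,100),(35,255,255))
    nn,l,st,ce=cv2.connectedComponentsWithStats(y)
    for i in range(1,nn):
        g=P[l==i]
        if st[i,4]<60: continue
        h=np.percentile(g[:,2],80); t=g[g[:,2]>h-.008]; c=(t.max(0)+t.min(0))/2
        out.append(np.r_[c[:2],h].round(3)); 
    return im,d,P,out
YAW=1.425
def rows(p,yaw=YAW):
    s,a=to(p,[np.pi,0,yaw]); print('shift',s.round(3),'turn',a.round(3))
E
python3 - <<'E'
from h import *
im,d,P,J=jars(); print(J)
# tub walls: rim points
r=P[...,:2]-AX; m=(abs(P[...,2]-.125)<.006)&(np.hypot(r[...,0],r[...,1])<.15)
q=P[m][:,:2].astype(np.float32); b=cv2.minAreaRect(q); print(len(q),b,np.radians(b[2]))
f=P[(abs(P[...,2]-.07)<.005)&(np.hypot(r[...,0],r[...,1])<.15)][:,:2].astype(np.float32); print(len(f),cv2.minAreaRect(f))
print(T()[0]); rows([.553,-.26,.20])
np.savez('t2.npz',im=im,d=d)
E
```

```text
[array([0.631, 0.173, 0.119]), array([ 0.657, -0.258,  0.052]), array([ 0.576, -0.366,  0.052]), array([ 0.552, -0.262,  0.052]), array([ 0.452, -0.25 ,  0.052])]
703 ((0.5777195692062378, 0.07748301327228546), (0.2384847104549408, 0.22038036584854126), 82.15572357177734) 1.4338878756858306
5049 ((0.580659806728363, 0.11050684005022049), (0.16081586480140686, 0.21762773394584656), 82.5546875)
[0.41935698 0.13336848 0.24609955]
shift [0.208 0.36  0.049] turn [ 0.     0.027 -1.619]
```

step_arm:
  steps:
    - {"jaw": 0.8,"tx": 0.208,"ty": 0.36,"tz": 0,"ax": 0,"ay": 0.027,"az": -1.619}
    - {"jaw": 0.8,"tx": 0.208,"ty": 0.36,"tz": 0,"ax": 0,"ay": 0.027,"az": -1.619}
    - {"jaw": 0.8,"tx": 0.208,"ty": 0.36,"tz": 0,"ax": 0,"ay": 0.027,"az": -1.619}
    - {"jaw": 0.8,"tx": 0.208,"ty": 0.36,"tz": 0,"ax": 0,"ay": 0.027,"az": -1.619}
    - {"jaw": 0.8,"tx": 0.208,"ty": 0.36,"tz": 0,"ax": 0,"ay": 0.027,"az": -1.619}
    - {"jaw": 0.8,"tx": 0.208,"ty": 0.36,"tz": 0,"ax": 0,"ay": 0.027,"az": -1.619}
    - {"jaw": 0.8,"tx": 0.208,"ty": 0.36,"tz": 0,"ax": 0,"ay": 0.027,"az": -1.619}
    - {"jaw": 0.8,"tx": 0.208,"ty": 0.36,"tz": 0,"ax": 0,"ay": 0.027,"az": -1.619}

```text
time: 8.05
tool_pos: [0.5379, -0.2145, 0.2461]
ee_rot: [-3.14, 0.011, 0.912]
wrist_force: [1.0, -0.4, -0.0]
width: 0.0751
```

```bash
python3 - <<'E'
from h import *
print(T()[0]); rows([.553,-.261,.12])
im,d=snapshot("wrist"); print(camera_model("wrist")["origin"]); 
E
```

```text
[ 0.53789958 -0.21449621  0.24614661]
shift [-0.026  0.041  0.126] turn [-0.004  0.01  -0.513]
[ 0.58779274 -0.16042241  0.41544877]
```

step_arm:
  steps:
    - {"jaw": 0.75,"tx": -0.026,"ty": 0.041,"tz": 0.04,"ax": -0.004,"ay": 0.01,"az": -0.513}
    - {"jaw": 0.75,"tx": -0.026,"ty": 0.041,"tz": 0.08,"ax": -0.004,"ay": 0.01,"az": -0.513}
    - {"jaw": 0.75,"tx": -0.026,"ty": 0.041,"tz": 0.11,"ax": -0.004,"ay": 0.01,"az": -0.513}
    - {"jaw": 0.75,"tx": -0.026,"ty": 0.041,"tz": 0.11,"ax": -0.004,"ay": 0.01,"az": -0.513}
    - {"jaw": 0.75,"tx": -0.026,"ty": 0.041,"tz": 0.13,"ax": -0.004,"ay": 0.01,"az": -0.513}
    - {"jaw": 0.75,"tx": -0.026,"ty": 0.041,"tz": 0.13,"ax": -0.004,"ay": 0.01,"az": -0.513}

```text
time: 8.7
tool_pos: [0.5516, -0.2678, 0.1091]
ee_rot: [-3.132, 0.002, 1.424]
wrist_force: [-0.0, 0.2, -0.4]
width: 0.0706
```

```bash
python3 - <<'E'
from h import *
print(T()[0]); rows([.553,-.261,.021])
E
```

```text
[ 0.55160523 -0.26777835  0.10914095]
shift [0.007 0.001 0.088] turn [-0.009  0.002 -0.001]
```

step_arm:
  steps:
    - {"jaw": 0.75,"tx": 0.006,"ty": 0.001,"tz": 0.045,"ax": 0,"ay": 0,"az": 0}
    - {"jaw": 0.75,"tx": 0.006,"ty": 0.001,"tz": 0.086,"ax": -0.008,"ay": 0,"az": 0}
    - {"jaw": 0.75,"tx": 0.006,"ty": 0.001,"tz": 0.086,"ax": -0.008,"ay": 0,"az": 0}
    - {"jaw": 0.3,"tx": 0.006,"ty": 0.001,"tz": 0.086,"ax": -0.008,"ay": 0,"az": 0}
    - {"jaw": 0.3,"tx": 0.006,"ty": 0.001,"tz": 0.086,"ax": -0.008,"ay": 0,"az": 0}
    - {"jaw": 0.3,"tx": 0.006,"ty": 0.001,"tz": 0.086,"ax": -0.008,"ay": 0,"az": 0}
    - {"jaw": 0.3,"tx": 0.006,"ty": 0.001,"tz": 0.086,"ax": -0.008,"ay": 0,"az": 0}
    - {"jaw": 0.3,"tx": 0.006,"ty": 0.001,"tz": 0.086,"ax": -0.008,"ay": 0,"az": 0}

```text
time: 9.5
tool_pos: [0.5541, -0.263, 0.026]
ee_rot: [3.139, 0.004, 1.424]
wrist_force: [-0.9, 0.5, 6.2]
width: 0.0438
```

```bash
cat >> h.py <<'E'
FC=np.array([.582,.1085]); PX=1.435
def tub(x,y):
    return FC+R.from_rotvec([0,0,PX]).as_matrix()[:2,:2]@[x,y]
E
python3 - <<'E'
from h import *
o=get_obs(); print(T()[0],o['width'],o['wrist_force']); 
for x,y in [(.035,-.05),(.035,.05),(-.035,-.05),(-.035,.05)]: print(tub(x,y))
rows([*tub(.035,-.05),.24])
E
```

```text
[ 0.55405456 -0.26300631  0.02604875] 0.04384468923525502 [-0.85531167  0.50327314  6.16860146]
[0.63627797 0.13640882]
[0.53719859 0.14994675]
[0.62680141 0.06705325]
[0.52772203 0.08059118]
shift [ 0.406  0.023 -0.215] turn [ 0.003  0.004 -0.001]
```

step_arm:
  steps:
    - {"jaw": 0.3,"tx": 0,"ty": 0,"tz": -0.05,"ax": 0,"ay": 0,"az": 0}
    - {"jaw": 0.3,"tx": 0.0,"ty": 0,"tz": -0.1,"ax": 0,"ay": 0,"az": 0}
    - {"jaw": 0.3,"tx": 0.02,"ty": 0,"tz": -0.145,"ax": 0,"ay": 0,"az": 0}
    - {"jaw": 0.3,"tx": 0.04,"ty": 0,"tz": -0.19,"ax": 0,"ay": 0,"az": 0}
    - {"jaw": 0.3,"tx": 0.08,"ty": 0.01,"tz": -0.215,"ax": 0,"ay": 0,"az": 0}
    - {"jaw": 0.3,"tx": 0.13,"ty": 0.01,"tz": -0.215,"ax": 0,"ay": 0,"az": 0}
    - {"jaw": 0.3,"tx": 0.18,"ty": 0.02,"tz": -0.215,"ax": 0,"ay": 0,"az": 0}
    - {"jaw": 0.3,"tx": 0.23,"ty": 0.023,"tz": -0.215,"ax": 0,"ay": 0,"az": 0}

```text
time: 10.3
tool_pos: [0.6104, -0.0375, 0.2409]
ee_rot: [3.137, 0.004, 1.423]
wrist_force: [0.7, -0.4, -0.6]
width: 0.0439
```

```bash
python3 - <<'E'
from h import *
o=get_obs(); print(T()[0],o['width'],o['wrist_force']); 
rows([*tub(.035,-.05),.098])
E
```

```text
[ 0.61043695 -0.03746196  0.24094351] 0.04390264049327854 [ 0.70034001 -0.37749346 -0.58577724]
shift [ 0.176 -0.001  0.142] turn [ 0.004  0.004 -0.002]
```

step_arm:
  steps:
    - {"jaw": 0.3,"tx": 0.05,"ty": 0,"tz": 0,"ax": 0,"ay": 0,"az": 0}
    - {"jaw": 0.3,"tx": 0.1,"ty": 0,"tz": 0,"ax": 0,"ay": 0,"az": 0}
    - {"jaw": 0.3,"tx": 0.14,"ty": 0,"tz": 0,"ax": 0,"ay": 0,"az": 0}
    - {"jaw": 0.3,"tx": 0.176,"ty": 0,"tz": 0,"ax": 0,"ay": 0,"az": 0}
    - {"jaw": 0.3,"tx": 0.176,"ty": 0,"tz": 0.03,"ax": 0,"ay": 0,"az": 0}
    - {"jaw": 0.3,"tx": 0.176,"ty": 0,"tz": 0.07,"ax": 0,"ay": 0,"az": 0}
    - {"jaw": 0.3,"tx": 0.176,"ty": 0,"tz": 0.11,"ax": 0,"ay": 0,"az": 0}
    - {"jaw": 0.3,"tx": 0.176,"ty": 0,"tz": 0.13,"ax": 0,"ay": 0,"az": 0}

```text
time: 11.1
tool_pos: [0.6345, 0.136, 0.1055]
ee_rot: [-3.14, 0.006, 1.423]
wrist_force: [-1.2, 0.0, -1.2]
width: 0.044
```

```bash
python3 - <<'E'
from h import *
o=get_obs(); print(T()[0],o['width'],o['wrist_force']); 
rows([*tub(.035,-.05),.097])
E
```

```text
[0.63448314 0.13604586 0.10553934] 0.043958129803066015 [-1.16581338  0.03290032 -1.23459391]
shift [0.001 0.002 0.008] turn [-0.002  0.006 -0.002]
```

step_arm:
  steps:
    - {"jaw": 0.3,"tx": 0,"ty": 0,"tz": 0.008,"ax": 0,"ay": 0,"az": 0}
    - {"jaw": 0.3,"tx": 0,"ty": 0,"tz": 0.008,"ax": 0,"ay": 0,"az": 0}
    - {"jaw": 0.62,"tx": 0,"ty": 0,"tz": 0.008,"ax": 0,"ay": 0,"az": 0}
    - {"jaw": 0.62,"tx": 0,"ty": 0,"tz": 0.008,"ax": 0,"ay": 0,"az": 0}
    - {"jaw": 0.62,"tx": 0,"ty": 0,"tz": -0.02,"ax": 0,"ay": 0,"az": 0}
    - {"jaw": 0.62,"tx": 0,"ty": 0,"tz": -0.06,"ax": 0,"ay": 0,"az": 0}
    - {"jaw": 0.7,"tx": 0,"ty": 0,"tz": -0.11,"ax": 0,"ay": 0,"az": 0}
    - {"jaw": 0.7,"tx": -0.02,"ty": 0,"tz": -0.13,"ax": 0,"ay": 0,"az": 0}

```text
time: 11.9
tool_pos: [0.6339, 0.1188, 0.2433]
ee_rot: [3.133, 0.002, 1.426]
wrist_force: [0.6, 0.7, 0.1]
width: 0.0652
```

```bash
python3 - <<'E'
from h import *
im,d,P,J=jars(); print(T()[0],J)
rows([.658,-.258,.24])
E
```

```text
[0.63462067 0.11455319 0.24604767] [array([ 0.657, -0.257,  0.052]), array([ 0.509, -0.173,  0.052]), array([ 0.452, -0.25 ,  0.052])]
shift [-0.365  0.078  0.009] turn [ 0.013  0.004 -0.003]
```

```bash
python3 - <<'E'
from h import *
im,d=snapshot("top"); save(im[100:320,180:480],'top3.png',2.6)
E
```

```text
(no output)
```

View pics/top3.png

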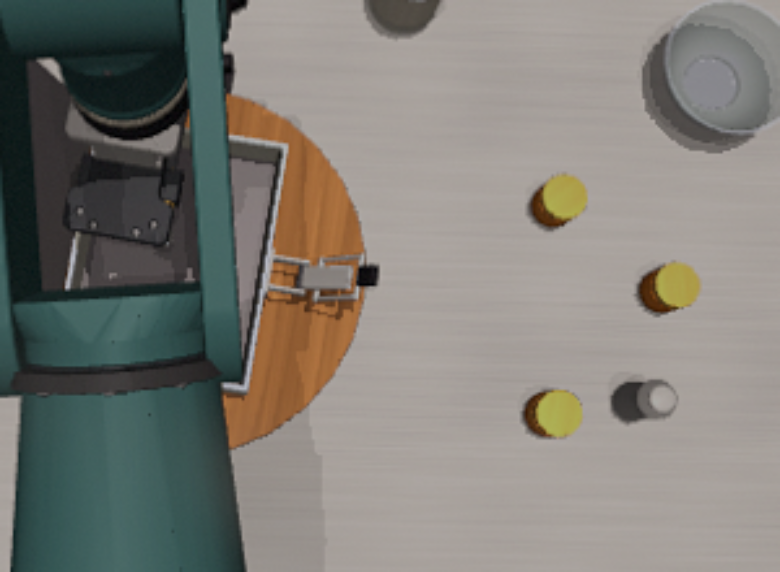

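step_arm:
  steps:
    - {"jaw": 0.75,"tx": -0.365,"ty": 0.077,"tz": 0,"ax": 0.013,"ay": 0,"az": 0}
    - {"jaw": 0.75,"tx": -0.365,"ty": 0.077,"tz": 0,"ax": 0.013,"ay": 0,"az": 0}
    - {"jaw": 0.75,"tx": -0.365,"ty": 0.077,"tz": 0,"ax": 0.013,"ay": 0,"az": 0}
    - {"jaw": 0.75,"tx": -0.365,"ty": 0.077,"tz": 0,"ax": 0.013,"ay": 0,"az": 0}
    - {"jaw": 0.75,"tx": -0.365,"ty": 0.077,"tz": 0,"ax": 0.013,"ay": 0,"az": 0}
    - {"jaw": 0.75,"tx": -0.365,"ty": 0.077,"tz": 0,"ax": 0.013,"ay": 0,"az": 0}
    - {"jaw": 0.75,"tx": -0.365,"ty": 0.077,"tz": 0.03,"ax": 0.013,"ay": 0,"az": 0}
    - {"jaw": 0.75,"tx": -0.365,"ty": 0.077,"tz": 0.08,"ax": 0.013,"ay": 0,"az": 0}

```text
time: 12.8
tool_pos: [0.6578, -0.2553, 0.1829]
ee_rot: [3.135, 0.007, 1.417]
wrist_force: [1.3, -0.1, -0.3]
width: 0.0704
```

```bash
sed -i 's|c=(t.max(0)+t.min(0))/2|c=np.median(t,0)|' h.py; python3 - <<'E'
from h import *
print(T()[0]); rows([.657,-.258,.024])
E
```

```text
[ 0.65784404 -0.25525014  0.18290857]
shift [-0.002 -0.001  0.159] turn [ 0.006  0.007 -0.008]
```

step_arm:
  steps:
    - {"jaw": 0.75,"tx": -0.002,"ty": -0.001,"tz": 0.05,"ax": 0.006,"ay": 0.007,"az": 0}
    - {"jaw": 0.75,"tx": -0.002,"ty": -0.001,"tz": 0.1,"ax": 0.006,"ay": 0.007,"az": 0}
    - {"jaw": 0.75,"tx": -0.002,"ty": -0.001,"tz": 0.14,"ax": 0.006,"ay": 0.007,"az": 0}
    - {"jaw": 0.75,"tx": -0.002,"ty": -0.001,"tz": 0.157,"ax": 0.006,"ay": 0.007,"az": 0}
    - {"jaw": 0.3,"tx": -0.002,"ty": -0.001,"tz": 0.157,"ax": 0.006,"ay": 0.007,"az": 0}
    - {"jaw": 0.3,"tx": -0.002,"ty": -0.001,"tz": 0.157,"ax": 0.006,"ay": 0.007,"az": 0}
    - {"jaw": 0.3,"tx": -0.002,"ty": -0.001,"tz": 0.157,"ax": 0.006,"ay": 0.007,"az": 0}
    - {"jaw": 0.3,"tx": -0.002,"ty": -0.001,"tz": 0.157,"ax": 0.006,"ay": 0.007,"az": 0}

```text
time: 13.6
tool_pos: [0.6591, -0.259, 0.0297]
ee_rot: [3.136, 0.002, 1.417]
wrist_force: [-0.6, -0.5, 3.7]
width: 0.0438
```

```bash
python3 - <<'E'
from h import *
o=get_obs(); print(T()[0],o['width'],o['wrist_force']); 
rows([*tub(.035,.05),.24])
E
```

```text
[ 0.65912188 -0.2589877   0.02972722] 0.04378549449042564 [-0.59219171 -0.4852921   3.72110881]
shift [ 0.385 -0.182 -0.212] turn [ 0.006  0.002 -0.008]
```

step_arm:
  steps:
    - {"jaw": 0.3,"tx": 0,"ty": 0,"tz": -0.05,"ax": 0,"ay": 0,"az": 0}
    - {"jaw": 0.3,"tx": 0.0,"ty": 0,"tz": -0.1,"ax": 0,"ay": 0,"az": 0}
    - {"jaw": 0.3,"tx": 0.02,"ty": -0.01,"tz": -0.145,"ax": 0,"ay": 0,"az": 0}
    - {"jaw": 0.3,"tx": 0.04,"ty": -0.02,"tz": -0.19,"ax": 0,"ay": 0,"az": 0}
    - {"jaw": 0.3,"tx": 0.08,"ty": -0.04,"tz": -0.215,"ax": 0,"ay": 0,"az": 0}
    - {"jaw": 0.3,"tx": 0.12,"ty": -0.06,"tz": -0.215,"ax": 0,"ay": 0,"az": 0}
    - {"jaw": 0.3,"tx": 0.165,"ty": -0.08,"tz": -0.215,"ax": 0,"ay": 0,"az": 0}
    - {"jaw": 0.3,"tx": 0.21,"ty": -0.1,"tz": -0.215,"ax": 0,"ay": 0,"az": 0}

```text
time: 14.4
tool_pos: [0.5909, -0.034, 0.246]
ee_rot: [3.132, 0.001, 1.416]
wrist_force: [0.6, 0.8, -1.5]
width: 0.0438
```

```bash
python3 - <<'E'
from h import *
o=get_obs(); print(T()[0],o['width'],o['wrist_force']); 
rows([*tub(.035,.05),.101])
E
```

```text
[ 0.59089877 -0.03401618  0.24602695] 0.043818277485309746 [ 0.5604838   0.80583915 -1.46404878]
shift [ 0.174 -0.083  0.144] turn [ 0.01   0.001 -0.008]
```

step_arm:
  steps:
    - {"jaw": 0.3,"tx": 0.045,"ty": -0.02,"tz": 0,"ax": 0.01,"ay": 0,"az": 0}
    - {"jaw": 0.3,"tx": 0.09,"ty": -0.04,"tz": 0,"ax": 0.01,"ay": 0,"az": 0}
    - {"jaw": 0.3,"tx": 0.135,"ty": -0.065,"tz": 0,"ax": 0.01,"ay": 0,"az": 0}
    - {"jaw": 0.3,"tx": 0.173,"ty": -0.083,"tz": 0,"ax": 0.01,"ay": 0,"az": 0}
    - {"jaw": 0.3,"tx": 0.173,"ty": -0.083,"tz": 0.03,"ax": 0.01,"ay": 0,"az": 0}
    - {"jaw": 0.3,"tx": 0.173,"ty": -0.083,"tz": 0.07,"ax": 0.01,"ay": 0,"az": 0}
    - {"jaw": 0.3,"tx": 0.173,"ty": -0.083,"tz": 0.11,"ax": 0.01,"ay": 0,"az": 0}
    - {"jaw": 0.3,"tx": 0.173,"ty": -0.083,"tz": 0.13,"ax": 0.01,"ay": 0,"az": 0}

```text
time: 15.2
tool_pos: [0.5348, 0.1493, 0.1122]
ee_rot: [-3.138, 0.003, 1.417]
wrist_force: [-0.0, -0.9, -2.0]
width: 0.044
```

```bash
python3 - <<'E'
from h import *
o=get_obs(); print(T()[0],o['width'],o['wrist_force']); 
rows([*tub(.035,.05),.101])
E
```

```text
[0.5347773  0.14934092 0.11222935] 0.04395254729774552 [-0.04995632 -0.87165989 -2.04314029]
shift [0.001 0.002 0.011] turn [-0.004  0.002 -0.008]
```

step_arm:
  steps:
    - {"jaw": 0.3,"tx": 0,"ty": 0.002,"tz": 0.012,"ax": 0,"ay": 0,"az": 0}
    - {"jaw": 0.3,"tx": 0,"ty": 0.002,"tz": 0.012,"ax": 0,"ay": 0,"az": 0}
    - {"jaw": 0.62,"tx": 0,"ty": 0.002,"tz": 0.012,"ax": 0,"ay": 0,"az": 0}
    - {"jaw": 0.62,"tx": 0,"ty": 0.002,"tz": 0.012,"ax": 0,"ay": 0,"az": 0}
    - {"jaw": 0.62,"tx": 0,"ty": 0.002,"tz": -0.02,"ax": 0,"ay": 0,"az": 0}
    - {"jaw": 0.62,"tx": 0,"ty": 0.002,"tz": -0.06,"ax": 0,"ay": 0,"az": 0}
    - {"jaw": 0.7,"tx": 0,"ty": 0,"tz": -0.11,"ax": 0,"ay": 0,"az": 0}
    - {"jaw": 0.7,"tx": -0.02,"ty": 0,"tz": -0.13,"ax": 0,"ay": 0,"az": 0}

```text
time: 16.0
tool_pos: [0.5345, 0.1315, 0.25]
ee_rot: [3.134, -0.002, 1.42]
wrist_force: [-0.4, -0.5, 0.8]
width: 0.0657
```

```bash
python3 - <<'E'
from h import *
im,d,P,J=jars(); print(T()[0],J)
rows([.452,-.25,.24])
E
```

```text
[0.53513991 0.1278901  0.2523787 ] [array([0.812, 0.273, 0.119]), array([ 0.576, -0.366,  0.052]), array([ 0.451, -0.249,  0.052])]
shift [-0.386 -0.024  0.012] turn [ 0.012  0.    -0.009]
```

step_arm:
  steps:
    - {"jaw": 0.75,"tx": -0.386,"ty": -0.024,"tz": 0,"ax": 0.012,"ay": 0,"az": -0.009}
    - {"jaw": 0.75,"tx": -0.386,"ty": -0.024,"tz": 0,"ax": 0.012,"ay": 0,"az": -0.009}
    - {"jaw": 0.75,"tx": -0.386,"ty": -0.024,"tz": 0,"ax": 0.012,"ay": 0,"az": -0.009}
    - {"jaw": 0.75,"tx": -0.386,"ty": -0.024,"tz": 0,"ax": 0.012,"ay": 0,"az": -0.009}
    - {"jaw": 0.75,"tx": -0.386,"ty": -0.024,"tz": 0,"ax": 0.012,"ay": 0,"az": -0.009}
    - {"jaw": 0.75,"tx": -0.386,"ty": -0.024,"tz": 0,"ax": 0.012,"ay": 0,"az": -0.009}
    - {"jaw": 0.75,"tx": -0.386,"ty": -0.024,"tz": 0.03,"ax": 0.012,"ay": 0,"az": -0.009}
    - {"jaw": 0.75,"tx": -0.386,"ty": -0.024,"tz": 0.08,"ax": 0.012,"ay": 0,"az": -0.009}

```text
time: 16.85
tool_pos: [0.457, -0.2417, 0.1972]
ee_rot: [3.131, 0.006, 1.422]
wrist_force: [1.2, -0.2, 0.4]
width: 0.0708
```

```bash
python3 - <<'E'
from h import *
print(T()[0]); rows([.452,-.25,.024])
E
```

```text
[ 0.45699018 -0.24174293  0.19724453]
shift [-0.008 -0.006  0.173] turn [ 0.011  0.006 -0.004]
```

step_arm:
  steps:
    - {"jaw": 0.75,"tx": -0.007,"ty": -0.006,"tz": 0.05,"ax": 0.01,"ay": 0.006,"az": 0}
    - {"jaw": 0.75,"tx": -0.007,"ty": -0.006,"tz": 0.1,"ax": 0.01,"ay": 0.006,"az": 0}
    - {"jaw": 0.75,"tx": -0.007,"ty": -0.006,"tz": 0.15,"ax": 0.01,"ay": 0.006,"az": 0}
    - {"jaw": 0.75,"tx": -0.007,"ty": -0.006,"tz": 0.172,"ax": 0.01,"ay": 0.006,"az": 0}
    - {"jaw": 0.3,"tx": -0.007,"ty": -0.006,"tz": 0.172,"ax": 0.01,"ay": 0.006,"az": 0}
    - {"jaw": 0.3,"tx": -0.007,"ty": -0.006,"tz": 0.172,"ax": 0.01,"ay": 0.006,"az": 0}
    - {"jaw": 0.3,"tx": -0.007,"ty": -0.006,"tz": 0.172,"ax": 0.01,"ay": 0.006,"az": 0}
    - {"jaw": 0.3,"tx": -0.007,"ty": -0.006,"tz": 0.172,"ax": 0.01,"ay": 0.006,"az": 0}

```text
time: 17.65
tool_pos: [0.4533, -0.2502, 0.0279]
ee_rot: [3.137, 0.003, 1.422]
wrist_force: [0.1, 0.4, 3.0]
width: 0.0444
```

```bash
python3 - <<'E'
from h import *
o=get_obs(); print(T()[0],o['width'],o['wrist_force']); 
rows([*tub(-.035,.05),.24])
E
```

```text
[ 0.45326888 -0.25020963  0.02789933] 0.04435373560235329 [0.12426836 0.40405419 3.03189001]
shift [ 0.338  0.026 -0.213] turn [ 0.005  0.003 -0.003]
```

step_arm:
  steps:
    - {"jaw": 0.3,"tx": 0,"ty": 0,"tz": -0.05,"ax": 0,"ay": 0,"az": 0}
    - {"jaw": 0.3,"tx": 0.0,"ty": 0,"tz": -0.1,"ax": 0,"ay": 0,"az": 0}
    - {"jaw": 0.3,"tx": 0.02,"ty": 0,"tz": -0.145,"ax": 0,"ay": 0,"az": 0}
    - {"jaw": 0.3,"tx": 0.04,"ty": 0,"tz": -0.19,"ax": 0,"ay": 0,"az": 0}
    - {"jaw": 0.3,"tx": 0.08,"ty": 0.005,"tz": -0.215,"ax": 0,"ay": 0,"az": 0}
    - {"jaw": 0.3,"tx": 0.13,"ty": 0.01,"tz": -0.215,"ax": 0,"ay": 0,"az": 0}
    - {"jaw": 0.3,"tx": 0.18,"ty": 0.015,"tz": -0.215,"ax": 0,"ay": 0,"az": 0}
    - {"jaw": 0.3,"tx": 0.22,"ty": 0.02,"tz": -0.215,"ax": 0,"ay": 0,"az": 0}

```text
time: 18.45
tool_pos: [0.5053, -0.0325, 0.2446]
ee_rot: [3.132, 0.002, 1.422]
wrist_force: [-0.3, 0.4, -0.0]
width: 0.0441
```

```bash
python3 - <<'E'
from h import *
o=get_obs(); print(T()[0],o['width'],o['wrist_force']); 
rows([*tub(-.035,.05),.099])
E
```

```text
[ 0.505342   -0.03248511  0.24464624] 0.044148506985542936 [-0.26497589  0.44486931 -0.02106927]
shift [0.116 0.004 0.145] turn [ 0.009  0.002 -0.002]
```

step_arm:
  steps:
    - {"jaw": 0.3,"tx": 0.045,"ty": 0.004,"tz": 0,"ax": 0.009,"ay": 0,"az": 0}
    - {"jaw": 0.3,"tx": 0.09,"ty": 0.004,"tz": 0,"ax": 0.009,"ay": 0,"az": 0}
    - {"jaw": 0.3,"tx": 0.116,"ty": 0.004,"tz": 0,"ax": 0.009,"ay": 0,"az": 0}
    - {"jaw": 0.3,"tx": 0.116,"ty": 0.004,"tz": 0,"ax": 0.009,"ay": 0,"az": 0}
    - {"jaw": 0.3,"tx": 0.116,"ty": 0.004,"tz": 0.04,"ax": 0.009,"ay": 0,"az": 0}
    - {"jaw": 0.3,"tx": 0.116,"ty": 0.004,"tz": 0.08,"ax": 0.009,"ay": 0,"az": 0}
    - {"jaw": 0.3,"tx": 0.116,"ty": 0.004,"tz": 0.12,"ax": 0.009,"ay": 0,"az": 0}
    - {"jaw": 0.3,"tx": 0.116,"ty": 0.004,"tz": 0.13,"ax": 0.009,"ay": 0,"az": 0}

```text
time: 19.25
tool_pos: [0.5244, 0.08, 0.11]
ee_rot: [-3.134, 0.005, 1.422]
wrist_force: [-0.1, -0.5, -0.7]
width: 0.0439
```

```bash
python3 - <<'E'
from h import *
o=get_obs(); print(T()[0],o['width'],o['wrist_force']); 
rows([*tub(-.035,.05),.099])
E
```

```text
[0.5244184  0.08003146 0.11002263] 0.043912987963963 [-0.05537192 -0.53428474 -0.73952621]
shift [0.001 0.003 0.011] turn [-0.008  0.004 -0.004]
```

step_arm:
  steps:
    - {"jaw": 0.3,"tx": 0,"ty": 0.003,"tz": 0.012,"ax": 0,"ay": 0,"az": 0}
    - {"jaw": 0.3,"tx": 0,"ty": 0.003,"tz": 0.012,"ax": 0,"ay": 0,"az": 0}
    - {"jaw": 0.62,"tx": 0,"ty": 0.003,"tz": 0.012,"ax": 0,"ay": 0,"az": 0}
    - {"jaw": 0.62,"tx": 0,"ty": 0.003,"tz": 0.012,"ax": 0,"ay": 0,"az": 0}
    - {"jaw": 0.62,"tx": 0,"ty": 0.003,"tz": -0.02,"ax": 0,"ay": 0,"az": 0}
    - {"jaw": 0.62,"tx": 0,"ty": 0.003,"tz": -0.06,"ax": 0,"ay": 0,"az": 0}
    - {"jaw": 0.7,"tx": 0,"ty": 0,"tz": -0.11,"ax": 0,"ay": 0,"az": 0}
    - {"jaw": 0.7,"tx": -0.02,"ty": 0,"tz": -0.13,"ax": 0,"ay": 0,"az": 0}

```text
time: 20.05
tool_pos: [0.5247, 0.0621, 0.2476]
ee_rot: [3.138, 0.002, 1.425]
wrist_force: [0.7, -1.8, 0.1]
width: 0.0657
```

```bash
python3 - <<'E'
from h import *
im,d,P,J=jars(); print(T()[0],J)
rows([.576,-.366,.24])
E
```

```text
[0.52537243 0.05847433 0.24989797] [array([0.811, 0.274, 0.12 ]), array([ 0.576, -0.366,  0.052]), array([0.533, 0.142, 0.122])]
shift [-0.412  0.113  0.013] turn [ 0.008  0.005 -0.004]
```

step_arm:
  steps:
    - {"jaw": 0.75,"tx": -0.414,"ty": 0.113,"tz": 0,"ax": 0.008,"ay": 0,"az": -0.004}
    - {"jaw": 0.75,"tx": -0.414,"ty": 0.113,"tz": 0,"ax": 0.008,"ay": 0,"az": -0.004}
    - {"jaw": 0.75,"tx": -0.414,"ty": 0.113,"tz": 0,"ax": 0.008,"ay": 0,"az": -0.004}
    - {"jaw": 0.75,"tx": -0.414,"ty": 0.113,"tz": 0,"ax": 0.008,"ay": 0,"az": -0.004}
    - {"jaw": 0.75,"tx": -0.414,"ty": 0.113,"tz": 0,"ax": 0.008,"ay": 0,"az": -0.004}
    - {"jaw": 0.75,"tx": -0.414,"ty": 0.113,"tz": 0,"ax": 0.008,"ay": 0,"az": -0.004}
    - {"jaw": 0.75,"tx": -0.414,"ty": 0.113,"tz": 0,"ax": 0.008,"ay": 0,"az": -0.004}
    - {"jaw": 0.75,"tx": -0.414,"ty": 0.113,"tz": 0.05,"ax": 0.008,"ay": 0,"az": -0.004}

```text
time: 20.9
tool_pos: [0.5723, -0.333, 0.2296]
ee_rot: [3.133, 0.009, 1.423]
wrist_force: [0.9, -0.3, 1.2]
width: 0.0707
```

```bash
python3 - <<'E'
from h import *
im,d,P,J=jars(); print(J)
print(T()[0]); rows([.576,-.366,.024])
E
```

```text
[array([0.811, 0.272, 0.119]), array([0.635, 0.135, 0.122]), array([ 0.576, -0.367,  0.052]), array([0.537, 0.149, 0.122]), array([0.528, 0.078, 0.122])]
[ 0.56952494 -0.33829697  0.21970122]
shift [-0.025  0.011  0.196] turn [-0.003  0.008 -0.008]
```

step_arm:
  steps:
    - {"jaw": 0.75,"tx": -0.026,"ty": 0.01,"tz": 0.03,"ax": 0,"ay": 0.008,"az": 0}
    - {"jaw": 0.75,"tx": -0.026,"ty": 0.01,"tz": 0.07,"ax": 0,"ay": 0.008,"az": 0}
    - {"jaw": 0.75,"tx": -0.026,"ty": 0.01,"tz": 0.12,"ax": 0,"ay": 0.008,"az": 0}
    - {"jaw": 0.75,"tx": -0.026,"ty": 0.01,"tz": 0.17,"ax": 0,"ay": 0.008,"az": 0}
    - {"jaw": 0.75,"tx": -0.026,"ty": 0.01,"tz": 0.194,"ax": 0,"ay": 0.008,"az": 0}
    - {"jaw": 0.3,"tx": -0.026,"ty": 0.01,"tz": 0.194,"ax": 0,"ay": 0.008,"az": 0}
    - {"jaw": 0.3,"tx": -0.026,"ty": 0.01,"tz": 0.194,"ax": 0,"ay": 0.008,"az": 0}
    - {"jaw": 0.3,"tx": -0.026,"ty": 0.01,"tz": 0.194,"ax": 0,"ay": 0.008,"az": 0}

```text
time: 21.75
tool_pos: [0.5763, -0.368, 0.0292]
ee_rot: [3.14, 0.003, 1.417]
wrist_force: [-0.1, 0.1, 0.8]
width: 0.0496
```

step_arm:
  steps:
    - {"jaw": 0.3,"tx": 0,"ty": 0,"tz": 0,"ax": 0,"ay": 0,"az": 0}
    - {"jaw": 0.3,"tx": 0,"ty": 0,"tz": 0,"ax": 0,"ay": 0,"az": 0}

```text
time: 21.95
tool_pos: [0.5778, -0.3689, 0.0321]
ee_rot: [3.136, 0.005, 1.418]
wrist_force: [-0.8, -0.7, -1.6]
width: 0.044
```

```bash
python3 - <<'E'
from h import *
o=get_obs(); print(T()[0],o['width'],o['wrist_force']); 
rows([*tub(-.035,-.05),.24])
E
```

```text
[ 0.57776636 -0.36888299  0.03206962] 0.04401196327730948 [-0.82151581 -0.69116873 -1.56358759]
shift [ 0.437 -0.017 -0.21 ] turn [ 0.006  0.005 -0.008]
```

step_arm:
  steps:
    - {"jaw": 0.3,"tx": 0,"ty": 0,"tz": -0.05,"ax": 0,"ay": 0,"az": 0}
    - {"jaw": 0.3,"tx": 0.0,"ty": 0,"tz": -0.1,"ax": 0,"ay": 0,"az": 0}
    - {"jaw": 0.3,"tx": 0.03,"ty": 0,"tz": -0.14,"ax": 0,"ay": 0,"az": 0}
    - {"jaw": 0.3,"tx": 0.06,"ty": 0,"tz": -0.18,"ax": 0,"ay": 0,"az": 0}
    - {"jaw": 0.3,"tx": 0.1,"ty": -0.005,"tz": -0.21,"ax": 0,"ay": 0,"az": 0}
    - {"jaw": 0.3,"tx": 0.15,"ty": -0.01,"tz": -0.21,"ax": 0,"ay": 0,"az": 0}
    - {"jaw": 0.3,"tx": 0.2,"ty": -0.015,"tz": -0.21,"ax": 0,"ay": 0,"az": 0}
    - {"jaw": 0.3,"tx": 0.25,"ty": -0.017,"tz": -0.21,"ax": 0,"ay": 0,"az": 0}

```text
time: 22.75
tool_pos: [0.5977, -0.1189, 0.2426]
ee_rot: [3.132, 0.005, 1.417]
wrist_force: [0.2, 0.1, -0.7]
width: 0.044
```

```bash
python3 - <<'E'
from h import *
o=get_obs(); print(T()[0],o['width'],o['wrist_force']); 
rows([*tub(-.035,-.05),.101])
E
```

```text
[ 0.59769875 -0.11885165  0.24262604] 0.044040811629521795 [ 0.21696019  0.14142847 -0.72362657]
shift [ 0.189 -0.001  0.141] turn [ 0.009  0.005 -0.008]
```

step_arm:
  steps:
    - {"jaw": 0.3,"tx": 0.045,"ty": 0,"tz": 0,"ax": 0.009,"ay": 0,"az": 0}
    - {"jaw": 0.3,"tx": 0.09,"ty": 0,"tz": 0,"ax": 0.009,"ay": 0,"az": 0}
    - {"jaw": 0.3,"tx": 0.14,"ty": 0,"tz": 0,"ax": 0.009,"ay": 0,"az": 0}
    - {"jaw": 0.3,"tx": 0.187,"ty": -0.001,"tz": 0,"ax": 0.009,"ay": 0,"az": 0}
    - {"jaw": 0.3,"tx": 0.187,"ty": -0.001,"tz": 0.02,"ax": 0.009,"ay": 0,"az": 0}
    - {"jaw": 0.3,"tx": 0.187,"ty": -0.001,"tz": 0.06,"ax": 0.009,"ay": 0,"az": 0}
    - {"jaw": 0.3,"tx": 0.187,"ty": -0.001,"tz": 0.1,"ax": 0.009,"ay": 0,"az": 0}
    - {"jaw": 0.3,"tx": 0.187,"ty": -0.001,"tz": 0.125,"ax": 0.009,"ay": 0,"az": 0}

```text
time: 23.55
tool_pos: [0.625, 0.0656, 0.1138]
ee_rot: [-3.139, 0.006, 1.417]
wrist_force: [-0.2, 0.3, -1.4]
width: 0.044
```

```bash
python3 - <<'E'
from h import *
o=get_obs(); print(T()[0],o['width'],o['wrist_force']); 
rows([*tub(-.035,-.05),.101])
E
```

```text
[0.62498393 0.06559332 0.11381911] 0.044036952478074924 [-0.23508472  0.2844887  -1.39461494]
shift [0.002 0.002 0.013] turn [-0.003  0.006 -0.008]
```

step_arm:
  steps:
    - {"jaw": 0.3,"tx": 0,"ty": 0.002,"tz": 0.014,"ax": 0,"ay": 0,"az": 0}
    - {"jaw": 0.3,"tx": 0,"ty": 0.002,"tz": 0.014,"ax": 0,"ay": 0,"az": 0}
    - {"jaw": 0.62,"tx": 0,"ty": 0.002,"tz": 0.014,"ax": 0,"ay": 0,"az": 0}
    - {"jaw": 0.62,"tx": 0,"ty": 0.002,"tz": 0.014,"ax": 0,"ay": 0,"az": 0}
    - {"jaw": 0.62,"tx": 0,"ty": 0.002,"tz": -0.02,"ax": 0,"ay": 0,"az": 0}
    - {"jaw": 0.62,"tx": 0,"ty": 0.002,"tz": -0.06,"ax": 0,"ay": 0,"az": 0}
    - {"jaw": 0.4,"tx": 0,"ty": 0,"tz": -0.11,"ax": 0,"ay": 0,"az": 0}
    - {"jaw": 0,"tx": -0.02,"ty": 0,"tz": -0.16,"ax": 0,"ay": 0,"az": 0}

```text
time: 24.35
tool_pos: [0.6228, 0.0496, 0.2734]
ee_rot: [-3.141, 0.005, 1.42]
wrist_force: [-0.0, -0.7, -0.1]
width: 0.0459
```

```bash
python3 - <<'E'
from h import *
print(T()[0],get_obs()['wrist_force'])
im,d=snapshot("scene"); save(im[100:310,180:430],'sc2.png',3); P=cloud("scene",d)
r=silhouettes("scene","lid")
for x in r[:2]:
    q=P[x["pixels"]&(d>0)]; q=q[(q[:,2]>.14)&(np.hypot(*(q[:,:2]-AX).T)<.25)]; print(x["confidence"],q.min(0),q.max(0),np.median(q,0))
print(tub(.085,0),tub(.12,0),tub(.13,0))
E
```

```text
[0.62280339 0.04961576 0.27335601] [-0.00814315 -0.73505424 -0.1166879 ]
0.93 [0.48432477 0.18761209 0.14006974] [0.70616472 0.25589937 0.32953451] [0.60791674 0.22719874 0.23885393]
[0.59350724 0.19271748] [0.59824552 0.22739526] [0.59959932 0.2373032 ]
```

View pics/sc2.png

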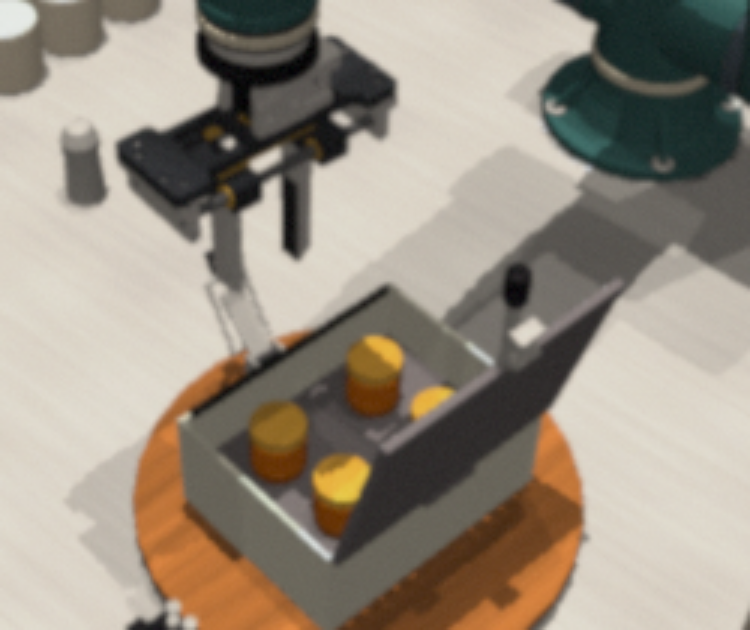

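```bash
python3 - <<'E'
from h import *
print(tub(.158,.03)); rows([*tub(.158,.03),.375])
E
```

```text
[0.57366612 0.26910681]
shift [ 0.212 -0.084 -0.096] turn [ 0.016  0.004 -0.01 ]
```

step_arm:
  steps:
    - {"jaw": 0,"tx": 0,"ty": 0,"tz": -0.05,"ax": 0.016,"ay": 0,"az": -0.01}
    - {"jaw": 0,"tx": 0,"ty": 0,"tz": -0.1,"ax": 0.016,"ay": 0,"az": -0.01}
    - {"jaw": 0,"tx": 0.01,"ty": -0.01,"tz": -0.1,"ax": 0.016,"ay": 0,"az": -0.01}
    - {"jaw": 0,"tx": 0.05,"ty": -0.03,"tz": -0.1,"ax": 0.016,"ay": 0,"az": -0.01}
    - {"jaw": 0,"tx": 0.09,"ty": -0.05,"tz": -0.1,"ax": 0.016,"ay": 0,"az": -0.01}
    - {"jaw": 0,"tx": 0.13,"ty": -0.07,"tz": -0.1,"ax": 0.016,"ay": 0,"az": -0.01}
    - {"jaw": 0,"tx": 0.17,"ty": -0.084,"tz": -0.1,"ax": 0.016,"ay": 0,"az": -0.01}
    - {"jaw": 0,"tx": 0.212,"ty": -0.084,"tz": -0.1,"ax": 0.016,"ay": 0,"az": -0.01}

```text
time: 25.25
tool_pos: [0.5723, 0.2716, 0.3809]
ee_rot: [3.14, 0.003, 1.426]
wrist_force: [1.2, 0.0, 0.7]
width: 0.0005
```

```bash
python3 - <<'E'
from h import *
print(T()[0],get_obs()['wrist_force'],get_obs()['width']); rows([*tub(.158,.03),.265]);rows([*tub(.075,.03),.265])
E
```

```text
[0.57231672 0.2715985  0.38090643] [1.22505814 0.04103118 0.68784787] 0.0005114751647294318
shift [-0.002  0.002  0.116] turn [0.002 0.003 0.001]
shift [-0.085  0.002  0.116] turn [0.002 0.003 0.001]
```

step_arm:
  steps:
    - {"jaw": 0,"tx": 0,"ty": 0,"tz": 0.04,"ax": 0,"ay": 0,"az": 0}
    - {"jaw": 0,"tx": 0,"ty": 0,"tz": 0.08,"ax": 0,"ay": 0,"az": 0}
    - {"jaw": 0,"tx": 0,"ty": 0,"tz": 0.112,"ax": 0,"ay": 0,"az": 0}
    - {"jaw": 0,"tx": -0.01,"ty": 0,"tz": 0.112,"ax": 0,"ay": 0,"az": 0}
    - {"jaw": 0,"tx": -0.025,"ty": 0,"tz": 0.112,"ax": 0,"ay": 0,"az": 0}
    - {"jaw": 0,"tx": -0.04,"ty": 0,"tz": 0.112,"ax": 0,"ay": 0,"az": 0}
    - {"jaw": 0,"tx": -0.055,"ty": 0,"tz": 0.112,"ax": 0,"ay": 0,"az": 0}
    - {"jaw": 0,"tx": -0.07,"ty": 0,"tz": 0.112,"ax": 0,"ay": 0,"az": 0}

```text
time: 26.05
tool_pos: [0.5632, 0.2005, 0.2721]
ee_rot: [3.135, 0.001, 1.425]
wrist_force: [0.1, 1.5, 0.1]
width: 0.0004
```

step_arm:
  steps:
    - {"jaw": 0,"tx": -0.015,"ty": 0,"tz": 0,"ax": 0,"ay": 0,"az": 0}
    - {"jaw": 0,"tx": -0.025,"ty": 0,"tz": 0,"ax": 0,"ay": 0,"az": 0}
    - {"jaw": 0,"tx": -0.025,"ty": 0,"tz": -0.02,"ax": 0,"ay": 0,"az": 0}

```text
time: 26.35
tool_pos: [0.5582, 0.1731, 0.2894]
ee_rot: [3.14, 0.004, 1.423]
wrist_force: [0.5, 0.5, -0.2]
width: 0.0003
```

```bash
python3 - <<'E'
from h import *
print(T()[0],get_obs()['wrist_force'],get_obs()['width'])
im,d=snapshot("scene"); P=cloud("scene",d)
for x in silhouettes("scene","lid")[:2]:
    q=P[x["pixels"]&(d>0)]; q=q[(q[:,2]>.1)&(np.hypot(*(q[:,:2]-AX).T)<.28)]; print(x["confidence"],q.min(0),q.max(0),np.median(q,0))
E
```

```text
[0.55816478 0.17313376 0.28940419] [ 0.51885437  0.50231544 -0.2170624 ] 0.00032935309148947886
0.62 [0.47680026 0.02675507 0.10697741] [0.70066653 0.21169937 0.324737  ] [0.60168082 0.17145236 0.2157386 ]
```

step_arm:
  steps:
    - {"jaw": 0,"tx": 0,"ty": 0,"tz": -0.05,"ax": 0,"ay": 0,"az": 0}
    - {"jaw": 0,"tx": 0,"ty": 0,"tz": -0.09,"ax": 0,"ay": 0,"az": 0}
    - {"jaw": 0,"tx": 0,"ty": 0,"tz": -0.09,"ax": 0,"ay": 0,"az": 0}
    - {"jaw": 0,"tx": 0,"ty": 0,"tz": -0.09,"ax": 0,"ay": 0,"az": 0}
    - {"jaw": 0,"tx": 0,"ty": 0,"tz": -0.09,"ax": 0,"ay": 0,"az": 0}
    - {"jaw": 0,"tx": 0,"ty": 0,"tz": -0.09,"ax": 0,"ay": 0,"az": 0}
    - {"jaw": 0,"tx": 0,"ty": 0,"tz": -0.09,"ax": 0,"ay": 0,"az": 0}
    - {"jaw": 0,"tx": 0,"ty": 0,"tz": -0.09,"ax": 0,"ay": 0,"az": 0}

```text
time: 27.25
tool_pos: [0.5591, 0.1748, 0.3839]
ee_rot: [3.132, 0.0, 1.424]
wrist_force: [0.3, -0.5, -0.2]
width: 0.0003
```

```bash
python3 - <<'E'
from h import *
print(T()[0],get_obs()['joint_positions'].round(2))
rows([*tub(-.25,.0),.38])
E
```

```text
[0.55905441 0.17481754 0.38389058] [ 0.21  0.2   0.91 -0.    2.03  0.35]
shift [-0.312  0.035  0.004] turn [ 0.01   0.    -0.001]
```

step_arm:
  steps:
    - {"jaw": 0,"tx": -0.312,"ty": 0.035,"tz": 0,"ax": 0,"ay": 0,"az": 0}
    - {"jaw": 0,"tx": -0.312,"ty": 0.035,"tz": 0,"ax": 0,"ay": 0,"az": 0}
    - {"jaw": 0,"tx": -0.312,"ty": 0.035,"tz": 0,"ax": 0,"ay": 0,"az": 0}
    - {"jaw": 0,"tx": -0.312,"ty": 0.035,"tz": 0,"ax": 0,"ay": 0,"az": 0}
    - {"jaw": 0,"tx": -0.312,"ty": 0.035,"tz": 0,"ax": 0,"ay": 0,"az": 0}
    - {"jaw": 0,"tx": -0.312,"ty": 0.035,"tz": 0,"ax": 0,"ay": 0.15,"az": 0}
    - {"jaw": 0,"tx": -0.312,"ty": 0.035,"tz": 0.03,"ax": 0,"ay": 0.3,"az": 0}
    - {"jaw": 0,"tx": -0.312,"ty": 0.035,"tz": 0.07,"ax": 0,"ay": 0.45,"az": 0}

```text
time: 28.05
tool_pos: [0.5496, -0.1423, 0.3166]
ee_rot: [3.122, -0.452, 1.428]
wrist_force: [0.7, -1.0, -0.6]
width: 0.0005
```

```bash
python3 - <<'E'
from h import *
print(T()[0],get_obs()['joint_positions'].round(2))
for n in ["scene","top"]:
    im,d=snapshot(n); np.savez(n+'5.npz',im=im,d=d)
    P=cloud(n,d)
    M=R.from_rotvec([0,0,-PX]).as_matrix()[:2,:2]
    L=np.dstack([(P[...,:2]-FC)@M.T,P[...,2]])
    dk=(im.max(2)<75)&(L[...,0]<-.10)&(L[...,0]>-.20)&(abs(L[...,1])<.03)&(L[...,2]>.12)&(L[...,2]<.19)
    print(n,'tab',dk.sum(),L[dk].mean(0),L[dk].min(0),L[dk].max(0))
    g=(L[...,0]<-.09)&(L[...,0]>-.20)&(abs(L[...,1])<.012)&(L[...,2]>.04)&(L[...,2]<.2)
    q=L[g]; 
    for x0 in np.arange(-.185,-.09,.008):
        s=abs(q[:,0]-x0)<.004
        if s.any(): print(x0.round(3),np.percentile(q[s,2],[10,50,95]).round(3),s.sum(),end=' | ')
    ld=(abs(L[...,0])<.07)&(abs(L[...,1])<.1); print('\nlid z',np.median(L[ld][:,2]))
    lf=(L[...,0]<-.07)&(L[...,0]>-.085)&(abs(L[...,1])<.1)&(L[...,2]>.1); print('front z',np.median(L[lf][:,2]))
    if n=="scene": save(im[130:290,190:400],'sc5.png',3.6)
E
```

```text
[ 0.54955603 -0.14231703  0.31661717] [-0.6   0.19  1.12  0.45  1.98 -0.3 ]
scene tab 55 [-0.16598658 -0.00182868  0.16255352] [-0.17281677 -0.00956585  0.15314629] [-0.15701926  0.00710895  0.17063839]
-0.177 [0.167 0.168 0.168] 2 | -0.169 [0.161 0.165 0.17 ] 35 | -0.161 [0.149 0.155 0.164] 46 | -0.153 [0.128 0.133 0.138] 28 | -0.145 [0.123 0.127 0.135] 39 | -0.137 [0.112 0.119 0.127] 22 | -0.129 [0.101 0.109 0.117] 35 | -0.121 [0.097 0.104 0.148] 57 | -0.113 [0.101 0.143 0.15 ] 44 | -0.105 [0.139 0.143 0.147] 15 | -0.097 [0.139 0.147 0.151] 44 | 
lid z 0.1387919663718799
front z 0.1417344359565016
top tab 59 [-0.16643868 -0.00074356  0.1640479 ] [-0.17484365 -0.00923657  0.13890417] [-0.1154128   0.00929237  0.17285402]
-0.177 [0.166 0.168 0.17 ] 10 | -0.169 [0.163 0.168 0.172] 34 | -0.161 [0.151 0.156 0.162] 29 | -0.153 [0.133 0.135 0.138] 33 | -0.145 [0.123 0.128 0.133] 35 | -0.137 [0.115 0.118 0.125] 35 | -0.129 [0.103 0.109 0.114] 38 | -0.121 [0.097 0.144 0.148] 34 | -0.113 [0.096 0.141 0.149] 45 | -0.105 [0.14  0.144 0.149] 39 | -0.097 [0.14  0.149 0.153] 41 | 
lid z 0.13926686884542977
front z 0.14207600368852336
```

View pics/sc5.png

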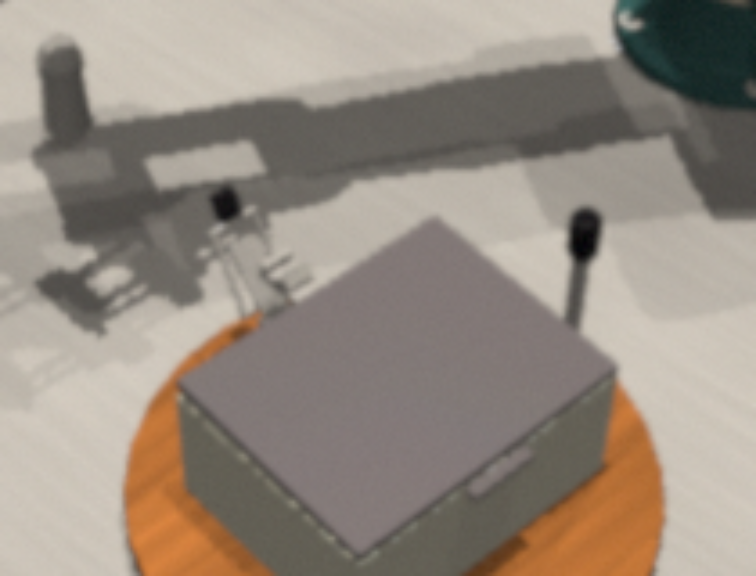

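```bash
cat >> h.py <<'E'
def rt(x,z,t,y=0,yaw=1.427):
    "tub-frame TCP x,z and tilt"
    p0,q=T(); g=R.from_euler('xyz',[np.pi,0,yaw])*R.from_rotvec([0,t,0])
    s=q.inv().apply(np.r_[tub(x,y),z]-p0); print((x,z,t),'shift',s.round(3),'turn',(q.inv()*g).as_rotvec().round(3))
def here():
    p,q=T(); M=R.from_rotvec([0,0,-PX]).as_matrix()[:2,:2]; o=get_obs()
    print('tub',(M@(p[:2]-FC)).round(4),p[2].round(4),q.as_euler('xyz').round(3),'F',o['wrist_force'].round(1))
E
python3 - <<'E'
from h import *
here()
for x,z in [(-.24,.26),(-.215,.162),(-.18,.163),(-.16,.165),(-.14,.169),(-.118,.173)]: rt(x,z,.45)
E
```

```text
tub [-0.253   0.0038] 0.3005 [-3.124 -0.46   1.407] F [ 0.1 -0.1 -3. ]
(-0.24, 0.26, 0.45) shift [-0.006  0.004  0.042] turn [-0.009 -0.01  -0.018]
(-0.215, 0.162, 0.45) shift [-0.027  0.005  0.141] turn [-0.009 -0.01  -0.018]
(-0.18, 0.163, 0.45) shift [0.004 0.005 0.156] turn [-0.009 -0.01  -0.018]
(-0.16, 0.165, 0.45) shift [0.023 0.004 0.163] turn [-0.009 -0.01  -0.018]
(-0.14, 0.169, 0.45) shift [0.043 0.004 0.168] turn [-0.009 -0.01  -0.018]
(-0.118, 0.173, 0.45) shift [0.064 0.003 0.174] turn [-0.009 -0.01  -0.018]
```

step_arm:
  steps:
    - {"jaw": 0,"tx": -0.012,"ty": 0.004,"tz": 0.04,"ax": -0.009,"ay": -0.01,"az": -0.018}
    - {"jaw": 0,"tx": -0.02,"ty": 0.004,"tz": 0.085,"ax": -0.009,"ay": -0.01,"az": -0.018}
    - {"jaw": 0,"tx": -0.027,"ty": 0.005,"tz": 0.125,"ax": -0.009,"ay": -0.01,"az": -0.018}
    - {"jaw": 0,"tx": -0.027,"ty": 0.005,"tz": 0.14,"ax": -0.009,"ay": -0.01,"az": -0.018}
    - {"jaw": 0,"tx": -0.027,"ty": 0.005,"tz": 0.14,"ax": -0.009,"ay": -0.01,"az": -0.018}
    - {"jaw": 0,"tx": -0.027,"ty": 0.005,"tz": 0.14,"ax": -0.009,"ay": -0.01,"az": -0.018}

```text
time: 28.75
tool_pos: [0.5544, -0.1047, 0.1664]
ee_rot: [3.136, -0.448, 1.432]
wrist_force: [-0.3, 0.6, -0.0]
width: 0.0005
```

```bash
python3 - <<'E'
from h import *
here()
for x,z in [(-.215,.162),(-.195,.162),(-.18,.163),(-.165,.165),(-.15,.168),(-.135,.171),(-.118,.174)]: rt(x,z,.45)
E
```

```text
tub [-0.2149 -0.0015] 0.1664 [ 3.136 -0.448  1.432] F [-0.3  0.6 -0. ]
(-0.215, 0.162, 0.45) shift [-0.002 -0.002  0.004] turn [0.004 0.002 0.004]
(-0.195, 0.162, 0.45) shift [ 0.016 -0.002  0.013] turn [0.004 0.002 0.004]
(-0.18, 0.163, 0.45) shift [ 0.03  -0.002  0.018] turn [0.004 0.002 0.004]
(-0.165, 0.165, 0.45) shift [ 0.044 -0.002  0.023] turn [0.004 0.002 0.004]
(-0.15, 0.168, 0.45) shift [ 0.059 -0.002  0.027] turn [0.004 0.002 0.004]
(-0.135, 0.171, 0.45) shift [ 0.074 -0.002  0.03 ] turn [0.004 0.002 0.004]
(-0.118, 0.174, 0.45) shift [ 0.091 -0.002  0.035] turn [0.004 0.002 0.004]
```

step_arm:
  steps:
    - {"jaw": 0,"tx": 0.016,"ty": -0.001,"tz": 0.013,"ax": 0,"ay": 0,"az": 0}
    - {"jaw": 0,"tx": 0.03,"ty": -0.001,"tz": 0.018,"ax": 0,"ay": 0,"az": 0}
    - {"jaw": 0,"tx": 0.044,"ty": -0.001,"tz": 0.023,"ax": 0,"ay": 0,"az": 0}
    - {"jaw": 0,"tx": 0.059,"ty": -0.001,"tz": 0.027,"ax": 0,"ay": 0,"az": 0}
    - {"jaw": 0,"tx": 0.074,"ty": -0.001,"tz": 0.03,"ax": 0,"ay": 0,"az": 0}
    - {"jaw": 0,"tx": 0.091,"ty": -0.001,"tz": 0.035,"ax": 0,"ay": 0,"az": 0}
    - {"jaw": 0,"tx": 0.091,"ty": -0.001,"tz": 0.035,"ax": 0,"ay": 0,"az": 0}

```text
time: 29.45
tool_pos: [0.5674, -0.0061, 0.1754]
ee_rot: [3.134, -0.448, 1.436]
wrist_force: [0.3, -0.6, 0.1]
width: 0.0006
```

```bash
cat >> h.py <<'E'
def look(n,prof=True):
    im,d=snapshot(n); P=cloud(n,d); M=R.from_rotvec([0,0,-PX]).as_matrix()[:2,:2]
    L=np.dstack([(P[...,:2]-FC)@M.T,P[...,2]])
    dk=(im.max(2)<75)&(L[...,0]<-.08)&(L[...,0]>-.20)&(abs(L[...,1])<.015)&(L[...,2]>.12)&(L[...,2]<.2)
    if dk.sum(): print(n,'tab',dk.sum(),np.median(L[dk],0).round(3))
    q=L[(L[...,0]<-.05)&(L[...,0]>-.20)&(abs(L[...,1])<.009)&(L[...,2]>.033)&(L[...,2]<.2)]
    for x0 in np.arange(-.185,-.05,.008):
        s=abs(q[:,0]-x0)<.004
        if s.any(): print(x0.round(3),np.percentile(q[s,2],[10,50,95]).round(3),s.sum(),end=' | ')
    print(); return im,d,L
E
python3 - <<'E'
from h import *
here(); look("scene"); look("top")
for x,z in [(-.2,.22)]: rt(x,z,.45)
E
```

```text
tub [-0.1155 -0.001 ] 0.1754 [ 3.134 -0.448  1.436] F [ 0.3 -0.6  0.1]
scene tab 35 [-0.093 -0.005  0.165]
-0.169 [0.036 0.036 0.036] 1 | -0.161 [0.046 0.085 0.129] 2 | -0.153 [0.13  0.133 0.139] 23 | -0.145 [0.122 0.127 0.136] 35 | -0.137 [0.113 0.119 0.126] 22 | -0.129 [0.097 0.109 0.121] 19 | -0.121 [0.097 0.103 0.151] 45 | -0.113 [0.142 0.187 0.199] 71 | -0.105 [0.147 0.179 0.185] 34 | -0.097 [0.14 0.15 0.17] 46 | -0.089 [0.139 0.153 0.173] 47 | -0.081 [0.139 0.141 0.143] 16 | -0.073 [0.14  0.142 0.144] 20 | -0.065 [0.14  0.141 0.145] 23 | -0.057 [0.138 0.141 0.145] 20 | 
top tab 81 [-0.099  0.001  0.168]
-0.169 [0.033 0.033 0.033] 1 | -0.153 [0.053 0.131 0.133] 3 | -0.145 [0.033 0.124 0.131] 10 | -0.137 [0.107 0.117 0.124] 17 | -0.129 [0.097 0.109 0.115] 18 | -0.121 [0.097 0.107 0.199] 22 | -0.113 [0.123 0.186 0.196] 47 | -0.105 [0.141 0.159 0.18 ] 35 | -0.097 [0.152 0.167 0.172] 38 | -0.089 [0.138 0.142 0.171] 36 | -0.081 [0.14  0.143 0.145] 27 | -0.073 [0.14  0.142 0.145] 30 | -0.065 [0.14  0.141 0.146] 30 | -0.057 [0.139 0.141 0.144] 29 | 
(-0.2, 0.22, 0.45) shift [-0.055 -0.    -0.077] turn [0.004 0.003 0.005]
```

```bash
cat >> h.py <<'E'
def lev(a,t,r,clear=0.):
    e=np.array([-np.sin(a),-np.cos(a)]); n=np.array([-np.cos(a),np.sin(a)])
    C=np.array([-.116,.0905])+r*e+(.0025+clear)*n
    k=np.array([np.cos(t),np.sin(t)])*.008
    tip=C+k if a>np.pi/2+.1 and t==0 else C-k
    tcp=tip+.008*np.array([-np.sin(t),np.cos(t)]); rt(*tcp.round(4),t)
E
python3 - <<'E'
from h import *
here(); rt(-.16,.24,0); lev(2.35,0,.055,.02)
E
```

```text
tub [-0.1174 -0.001 ] 0.1745 [ 3.135 -0.447  1.433] F [ 0.3 -0.1 -0.1]
(-0.16, 0.24, 0) shift [-0.01  -0.    -0.078] turn [ 0.005 -0.447  0.004]
(np.float64(-0.1313), np.float64(0.1532), 0) shift [-0.022 -0.001  0.013] turn [ 0.005 -0.447  0.004]
```

step_arm:
  steps:
    - {"jaw": 0,"tx": -0.01,"ty": 0,"tz": -0.04,"ax": 0,"ay": 0,"az": 0}
    - {"jaw": 0,"tx": -0.01,"ty": 0,"tz": -0.078,"ax": 0,"ay": -0.1,"az": 0}
    - {"jaw": 0,"tx": -0.01,"ty": 0,"tz": -0.078,"ax": 0,"ay": -0.24,"az": 0}
    - {"jaw": 0,"tx": -0.01,"ty": 0,"tz": -0.078,"ax": 0,"ay": -0.38,"az": 0}
    - {"jaw": 0,"tx": -0.01,"ty": 0,"tz": -0.078,"ax": 0.005,"ay": -0.447,"az": 0}
    - {"jaw": 0,"tx": -0.01,"ty": 0,"tz": -0.078,"ax": 0.005,"ay": -0.447,"az": 0}
    - {"jaw": 0,"tx": -0.01,"ty": 0,"tz": -0.078,"ax": 0.005,"ay": -0.447,"az": 0}

```text
time: 30.25
tool_pos: [0.5606, -0.0505, 0.24]
ee_rot: [3.141, -0.001, 1.431]
wrist_force: [-0.2, -0.5, 0.5]
width: 0.0002
```

```bash
python3 - <<'E'
from h import *
here(); rt(-.145,.165,0); 
for a in [2.3,2.15,2.0,1.85,1.7,1.55,1.4]: lev(a,0,.055)
im,d,L=look("top"); 
E
```

```text
tub [-0.1604 -0.0003] 0.24 [ 3.141e+00 -1.000e-03  1.431e+00] F [-0.2 -0.5  0.5]
(-0.145, 0.165, 0) shift [ 0.015 -0.     0.075] turn [ 0.    -0.001  0.004]
(np.float64(-0.1473), np.float64(0.137), 0) shift [ 0.013 -0.     0.103] turn [ 0.    -0.001  0.004]
(np.float64(-0.1527), np.float64(0.1307), 0) shift [ 0.008 -0.     0.109] turn [ 0.    -0.001  0.004]
(np.float64(-0.157), np.float64(0.1237), 0) shift [ 0.003 -0.     0.116] turn [ 0.    -0.001  0.004]
(np.float64(-0.1602), np.float64(0.1161), 0) shift [ 0.    -0.     0.124] turn [ 0.    -0.001  0.004]
(np.float64(-0.1622), np.float64(0.1081), 0) shift [-0.002 -0.     0.132] turn [ 0.    -0.001  0.004]
(np.float64(-0.179), np.float64(0.0999), 0) shift [-0.019 -0.     0.14 ] turn [ 0.    -0.001  0.004]
(np.float64(-0.1786), np.float64(0.0916), 0) shift [-0.018 -0.     0.148] turn [ 0.    -0.001  0.004]
top tab 69 [-0.098  0.001  0.165]
-0.113 [0.119 0.141 0.145] 9 | -0.105 [0.141 0.146 0.161] 29 | -0.097 [0.157 0.169 0.173] 35 | -0.089 [0.139 0.141 0.171] 35 | -0.081 [0.14  0.141 0.145] 28 | -0.073 [0.141 0.142 0.145] 29 | -0.065 [0.14  0.141 0.144] 30 | -0.057 [0.139 0.141 0.143] 28 |
```

step_arm:
  steps:
    - {"jaw": 0,"tx": 0.015,"ty": 0,"tz": 0.045,"ax": 0,"ay": 0,"az": 0}
    - {"jaw": 0,"tx": 0.015,"ty": 0,"tz": 0.085,"ax": 0,"ay": 0,"az": 0}
    - {"jaw": 0,"tx": 0.013,"ty": 0,"tz": 0.103,"ax": 0,"ay": 0,"az": 0}
    - {"jaw": 0,"tx": 0.008,"ty": 0,"tz": 0.11,"ax": 0,"ay": 0,"az": 0}
    - {"jaw": 0,"tx": 0.003,"ty": 0,"tz": 0.118,"ax": 0,"ay": 0,"az": 0}
    - {"jaw": 0,"tx": 0,"ty": 0,"tz": 0.126,"ax": 0,"ay": 0,"az": 0}
    - {"jaw": 0,"tx": -0.002,"ty": 0,"tz": 0.134,"ax": 0,"ay": 0,"az": 0}
    - {"jaw": 0,"tx": -0.003,"ty": 0,"tz": 0.141,"ax": 0,"ay": 0,"az": 0}

```text
time: 31.1
tool_pos: [0.5607, -0.0544, 0.0994]
ee_rot: [3.14, -0.001, 1.429]
wrist_force: [0.2, 0.3, 3.1]
width: 0.0004
```

```bash
python3 - <<'E'
from h import *
here(); im,d,L=look("scene"); im,d,L=look("top")
rt(-.165,.17,0); rt(-.2,.2,0)
E
```

```text
tub [-0.1643 -0.0009] 0.0994 [ 3.140e+00 -1.000e-03  1.429e+00] F [0.2 0.3 3.1]
scene tab 78 [-0.109 -0.002  0.156]
-0.177 [0.046 0.087 0.088] 3 | -0.169 [0.035 0.087 0.09 ] 7 | -0.161 [0.091 0.121 0.156] 19 | -0.153 [0.093 0.122 0.162] 129 | -0.145 [0.089 0.092 0.096] 19 | -0.137 [0.089 0.092 0.196] 10 | -0.129 [0.09  0.095 0.198] 28 | -0.121 [0.093 0.095 0.146] 24 | -0.113 [0.094 0.14  0.149] 12 | -0.105 [0.141 0.151 0.163] 42 | -0.097 [0.139 0.146 0.163] 41 | -0.089 [0.136 0.138 0.145] 24 | -0.081 [0.137 0.139 0.141] 19 | -0.073 [0.137 0.14  0.142] 16 | -0.065 [0.137 0.139 0.141] 21 | -0.057 [0.136 0.139 0.141] 21 | 
top tab 61 [-0.105  0.002  0.158]
-0.113 [0.139 0.148 0.155] 15 | -0.105 [0.14  0.161 0.166] 36 | -0.097 [0.142 0.146 0.161] 32 | -0.089 [0.134 0.138 0.141] 34 | -0.081 [0.137 0.139 0.141] 29 | -0.073 [0.138 0.139 0.142] 29 | -0.065 [0.137 0.139 0.142] 29 | -0.057 [0.137 0.139 0.142] 28 | 
(-0.165, 0.17, 0) shift [-0.001 -0.    -0.072] turn [-0.    -0.001  0.003]
(-0.2, 0.2, 0) shift [-0.036 -0.    -0.102] turn [-0.    -0.001  0.003]
```

step_arm:
  steps:
    - {"jaw": 0,"tx": -0.005,"ty": 0,"tz": -0.04,"ax": 0,"ay": 0,"az": 0}
    - {"jaw": 0,"tx": -0.036,"ty": 0,"tz": -0.08,"ax": 0,"ay": 0.1,"az": 0}
    - {"jaw": 0,"tx": -0.05,"ty": 0,"tz": -0.08,"ax": 0,"ay": 0.24,"az": 0}
    - {"jaw": 0,"tx": -0.05,"ty": 0,"tz": -0.08,"ax": 0,"ay": 0.38,"az": 0}
    - {"jaw": 0,"tx": -0.05,"ty": 0,"tz": -0.08,"ax": 0,"ay": 0.45,"az": 0}
    - {"jaw": 0,"tx": -0.05,"ty": 0,"tz": -0.08,"ax": 0,"ay": 0.45,"az": 0}

```text
time: 31.8
tool_pos: [0.5524, -0.1061, 0.1766]
ee_rot: [-3.138, -0.451, 1.424]
wrist_force: [-0.2, 0.5, -0.6]
width: 0.0006
```

```bash
python3 - <<'E'
from h import *
here(); im,d,L=look("scene"); lev(1.5,.45,.048,.025)
for a in [1.5,1.35,1.2,1.05,.9,.75,.6,.5,.4,.3]: lev(a,.45,.048)
E
```

```text
tub [-0.2166  0.0003] 0.1766 [-3.138 -0.451  1.424] F [-0.2  0.5 -0.6]
scene tab 34 [-0.101 -0.002  0.158]
-0.177 [0.089 0.092 0.094] 7 | -0.169 [0.09  0.092 0.097] 15 | -0.161 [0.088 0.093 0.094] 21 | -0.153 [0.091 0.093 0.096] 17 | -0.145 [0.091 0.093 0.095] 16 | -0.137 [0.092 0.094 0.096] 10 | -0.129 [0.089 0.094 0.096] 19 | -0.121 [0.092 0.095 0.147] 26 | -0.113 [0.097 0.14  0.145] 14 | -0.105 [0.14  0.15  0.164] 38 | -0.097 [0.137 0.146 0.162] 53 | -0.089 [0.136 0.138 0.143] 18 | -0.081 [0.137 0.139 0.141] 19 | -0.073 [0.137 0.139 0.142] 16 | -0.065 [0.137 0.14  0.143] 22 | -0.057 [0.136 0.14  0.143] 19 | 
(np.float64(-0.1765), np.float64(0.1183), 0.45) shift [ 0.009 -0.     0.07 ] turn [-0.002 -0.    -0.   ]
(np.float64(-0.1747), np.float64(0.0933), 0.45) shift [ 0.    -0.     0.093] turn [-0.002 -0.    -0.   ]
(np.float64(-0.1741), np.float64(0.0862), 0.45) shift [-0.002 -0.     0.1  ] turn [-0.002 -0.    -0.   ]
(np.float64(-0.1723), np.float64(0.0792), 0.45) shift [-0.004 -0.     0.107] turn [-0.002 -0.    -0.   ]
(np.float64(-0.1696), np.float64(0.0725), 0.45) shift [-0.004 -0.     0.114] turn [-0.002 -0.    -0.   ]
(np.float64(-0.1658), np.float64(0.0663), 0.45) shift [-0.004 -0.     0.122] turn [-0.002 -0.    -0.   ]
(np.float64(-0.1612), np.float64(0.0608), 0.45) shift [-0.002 -0.     0.129] turn [-0.002 -0.    -0.   ]
(np.float64(-0.1558), np.float64(0.056), 0.45) shift [ 0.001 -0.     0.135] turn [-0.002 -0.    -0.   ]
(np.float64(-0.1519), np.float64(0.0533), 0.45) shift [ 0.003 -0.     0.139] turn [-0.002 -0.    -0.   ]
(np.float64(-0.1477), np.float64(0.051), 0.45) shift [ 0.006 -0.     0.143] turn [-0.002 -0.    -0.   ]
(np.float64(-0.1433), np.float64(0.0491), 0.45) shift [ 0.009 -0.     0.147] turn [-0.002 -0.    -0.   ]
```

step_arm:
  steps:
    - {"jaw": 0,"tx": 0.012,"ty": 0,"tz": 0.04,"ax": 0,"ay": 0,"az": 0}
    - {"jaw": 0,"tx": 0.012,"ty": 0,"tz": 0.08,"ax": 0,"ay": 0,"az": 0}
    - {"jaw": 0,"tx": 0.006,"ty": 0,"tz": 0.095,"ax": 0,"ay": 0,"az": 0}
    - {"jaw": 0,"tx": 0.003,"ty": 0,"tz": 0.104,"ax": 0,"ay": 0,"az": 0}
    - {"jaw": 0,"tx": 0,"ty": 0,"tz": 0.112,"ax": 0,"ay": 0,"az": 0}
    - {"jaw": 0,"tx": -0.003,"ty": 0,"tz": 0.12,"ax": 0,"ay": 0,"az": 0}
    - {"jaw": 0,"tx": -0.003,"ty": 0,"tz": 0.126,"ax": 0,"ay": 0,"az": 0}
    - {"jaw": 0,"tx": -0.002,"ty": 0,"tz": 0.13,"ax": 0,"ay": 0,"az": 0}

```text
time: 32.65
tool_pos: [0.561, -0.0516, 0.0595]
ee_rot: [-3.141, -0.449, 1.426]
wrist_force: [0.5, -0.3, 1.6]
width: 0.0006
```

```bash
python3 - <<'E'
from h import *
here(); im,d,L=look("scene")
for a in [.75,.6,.5,.4,.3]: lev(a,.45,.048)
E
```

```text
tub [-0.1614 -0.0008] 0.0595 [-3.141 -0.449  1.426] F [ 0.5 -0.3  1.6]
scene tab 204 [-0.178  0.     0.169]
-0.185 [0.12  0.131 0.174] 60 | -0.177 [0.109 0.129 0.173] 79 | -0.169 [0.088 0.099 0.163] 53 | -0.161 [0.069 0.079 0.094] 50 | -0.153 [0.054 0.064 0.075] 36 | -0.145 [0.058 0.061 0.066] 6 | -0.137 [0.065 0.067 0.073] 6 | -0.129 [0.073 0.075 0.079] 4 | -0.121 [0.093 0.132 0.14 ] 6 | -0.113 [0.095 0.136 0.157] 26 | -0.105 [0.136 0.148 0.16 ] 53 | -0.097 [0.133 0.14  0.148] 39 | -0.089 [0.132 0.135 0.14 ] 23 | -0.081 [0.134 0.136 0.138] 18 | -0.073 [0.134 0.136 0.14 ] 18 | -0.065 [0.134 0.136 0.138] 22 | -0.057 [0.133 0.135 0.138] 18 | 
(np.float64(-0.1612), np.float64(0.0608), 0.45) shift [ 0.001 -0.    -0.002] turn [-0.001  0.001 -0.001]
(np.float64(-0.1558), np.float64(0.056), 0.45) shift [ 0.003 -0.     0.005] turn [-0.001  0.001 -0.001]
(np.float64(-0.1519), np.float64(0.0533), 0.45) shift [ 0.006 -0.     0.009] turn [-0.001  0.001 -0.001]
(np.float64(-0.1477), np.float64(0.051), 0.45) shift [ 0.009 -0.     0.013] turn [-0.001  0.001 -0.001]
(np.float64(-0.1433), np.float64(0.0491), 0.45) shift [ 0.012 -0.     0.016] turn [-0.001  0.001 -0.001]
```

Working: lever at about a = 0.75 and the lid drawn down. Continue past shut.

step_arm:
  steps:
    - {"jaw": 0,"tx": 0.003,"ty": 0,"tz": 0.005,"ax": 0,"ay": 0,"az": 0}
    - {"jaw": 0,"tx": 0.006,"ty": 0,"tz": 0.009,"ax": 0,"ay": 0,"az": 0}
    - {"jaw": 0,"tx": 0.009,"ty": 0,"tz": 0.013,"ax": 0,"ay": 0,"az": 0}
    - {"jaw": 0,"tx": 0.013,"ty": 0,"tz": 0.015,"ax": 0,"ay": 0,"az": 0}
    - {"jaw": 0,"tx": 0.017,"ty": 0,"tz": 0.016,"ax": 0,"ay": 0,"az": 0}
    - {"jaw": 0,"tx": 0.017,"ty": 0,"tz": 0.016,"ax": 0,"ay": 0,"az": 0}
    - {"jaw": 0,"tx": 0.017,"ty": 0,"tz": 0.016,"ax": 0,"ay": 0,"az": 0}

```text
time: 33.4
tool_pos: [0.564, -0.0362, 0.0507]
ee_rot: [3.14, -0.434, 1.425]
wrist_force: [-2.6, -17.0, -0.6]
width: 0.0004
```

```bash
python3 - <<'E'
from h import *
here(); im,d,L=look("scene")
E
```

```text
tub [-0.1458 -0.0018] 0.0507 [ 3.14  -0.434  1.425] F [ -2.6 -17.   -0.6]
scene tab 198 [-0.16  -0.001  0.162]
-0.185 [0.178 0.189 0.198] 47 | -0.177 [0.16  0.169 0.185] 55 | -0.169 [0.114 0.124 0.166] 56 | -0.161 [0.098 0.112 0.167] 84 | -0.153 [0.081 0.091 0.156] 55 | -0.145 [0.065 0.072 0.083] 37 | -0.137 [0.058 0.061 0.068] 8 | -0.121 [0.091 0.094 0.141] 7 | -0.113 [0.094 0.142 0.16 ] 24 | -0.105 [0.138 0.149 0.159] 56 | -0.097 [0.133 0.14  0.146] 30 | -0.089 [0.131 0.134 0.137] 20 | -0.081 [0.134 0.135 0.138] 15 | -0.073 [0.134 0.136 0.138] 16 | -0.065 [0.136 0.137 0.139] 22 | -0.057 [0.132 0.135 0.14 ] 20 |
```

step_arm:
  steps:
    - {"jaw": 0,"tx": -0.02,"ty": 0,"tz": -0.01,"ax": 0,"ay": 0,"az": 0}
    - {"jaw": 0,"tx": -0.04,"ty": 0,"tz": -0.05,"ax": 0,"ay": 0,"az": 0}
    - {"jaw": 0,"tx": -0.06,"ty": 0,"tz": -0.1,"ax": 0,"ay": 0,"az": 0}
    - {"jaw": 0,"tx": -0.08,"ty": 0,"tz": -0.15,"ax": 0,"ay": 0,"az": 0}
    - {"jaw": 0,"tx": -0.1,"ty": 0,"tz": -0.19,"ax": 0,"ay": 0,"az": 0}
    - {"jaw": 0,"tx": -0.1,"ty": 0,"tz": -0.19,"ax": 0,"ay": 0,"az": 0}

```text
time: 34.05
tool_pos: [0.5403, -0.2097, 0.1857]
ee_rot: [3.131, -0.429, 1.424]
wrist_force: [1.5, 1.2, -0.4]
width: -0.0
```

```bash
python3 - <<'E'
from h import *
here(); im,d,L=look("scene"); save(im[160:270,200:330],'fin.png',5.5)
im,d,L2=look("top")
for l in (L,L2):
    b=[np.median(l[(abs(l[...,0]-x)<.006)&(abs(l[...,1])<.1)&(l[...,2]>.12)&(l[...,2]<.16)][:,2]).round(4) for x in (-.07,-.03,.03,.07)]; print('lid z',b)
r=L2[...,:2]; f=(L2[...,2]>.128)&(L2[...,2]<.145)&(abs(L2[...,0])<.1)&(abs(L2[...,1])<.13)
print(cv2.minAreaRect(cloud("top",d)[f][:,:2].astype(np.float32)))
E
```

```text
tub [-0.3209 -0.0018] 0.1857 [ 3.131 -0.429  1.424] F [ 1.5  1.2 -0.4]
scene tab 40 [-0.106 -0.002  0.151]
-0.169 [0.033 0.033 0.033] 1 | -0.121 [0.093 0.14  0.141] 7 | -0.113 [0.093 0.136 0.159] 24 | -0.105 [0.138 0.148 0.159] 54 | -0.097 [0.133 0.138 0.145] 32 | -0.089 [0.133 0.135 0.142] 20 | -0.081 [0.134 0.136 0.138] 15 | -0.073 [0.134 0.136 0.139] 20 | -0.065 [0.134 0.135 0.138] 21 | -0.057 [0.133 0.135 0.139] 21 | 
top tab 35 [-0.109  0.002  0.159]
-0.177 [0.033 0.034 0.034] 4 | -0.169 [0.034 0.034 0.036] 5 | -0.161 [0.033 0.034 0.035] 5 | -0.153 [0.033 0.033 0.034] 2 | -0.145 [0.034 0.035 0.035] 4 | -0.137 [0.039 0.046 0.055] 19 | -0.129 [0.057 0.064 0.074] 25 | -0.121 [0.077 0.138 0.141] 29 | -0.113 [0.132 0.152 0.161] 34 | -0.105 [0.137 0.141 0.161] 34 | -0.097 [0.138 0.143 0.145] 28 | -0.089 [0.131 0.134 0.136] 32 | -0.081 [0.134 0.136 0.139] 29 | -0.073 [0.135 0.136 0.138] 26 | -0.065 [0.133 0.136 0.138] 30 | -0.057 [0.135 0.136 0.139] 28 | 
lid z [np.float64(0.1358), np.float64(0.1358), np.float64(0.1354), np.float64(0.1355)]
lid z [np.float64(0.1362), np.float64(0.1362), np.float64(0.1362), np.float64(0.1359)]
((0.5816572904586792, 0.10624036937952042), (0.19495075941085815, 0.22047486901283264), 83.04891967773438)
```

View pics/fin.png

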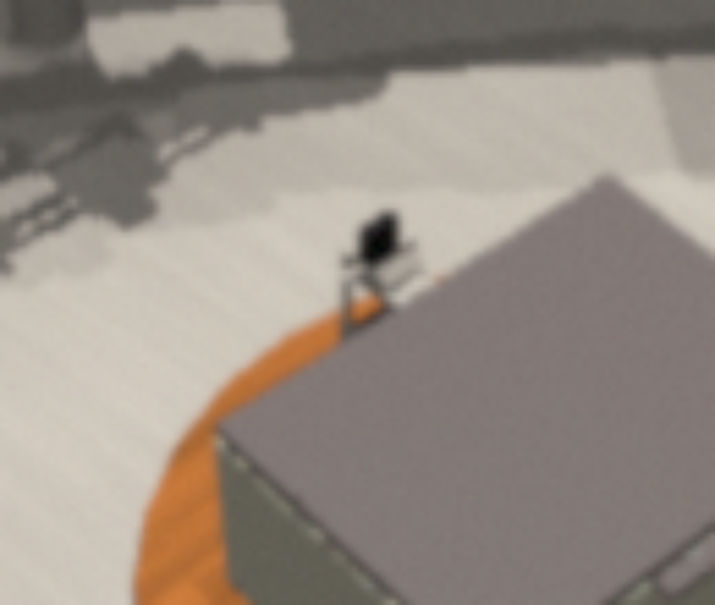

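```bash
python3 -c "
from h import *
print(get_obs()['wrist_force']); print(close_job())"
```

```text
[-0.51024397  0.13800065 -0.56639568]
the job is handed in; nothing more can be done
None
```

The job is done and handed in at about 34 s of robot time. I turned the stand into its stop, stood all four jars in the tub, shut the lid, hooked the loop over the keeper and pressed the lever shut.

Last checks before handing in:
- **Stand:** I saw the roller sitting between the two studs right after turning. At the end I only had the tub and lid edges to go by. They agreed to within about 0.01–0.02 rad of their direction then, which is about the measuring noise.
- **Jars:** all four were upright on the tub floor in the picture taken before the lid was closed. They cannot be seen with the lid shut.
- **Lid:** its top measured 136 mm at both the front and the hinge side, so it is flat and tight.
- **Loop and lever:** the loop stood upright behind the keeper. The lever's slope was about 0.42 rad from vertical, where fully shut is 0.40, and it stayed there after I let go.
- **Gripper:** it was clear of everything, with wrist force near zero.

I planned moves around the shaker, mug and saucer and felt no unexpected contact. I did not re-measure their positions at the end.

Highest force while turning was about 29 N at the wrist, going into the stop. None of the checks failed. One jar position and a few other detections came out wrong along the way. I checked the jar against the picture and ignored the rest.

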